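# Open the cartridge tub and hold its index plunger out

### The arm

A 6-joint arm with a two-finger parallel gripper is mounted at the origin on the work surface. World frame = base frame: x ahead of the robot, y to its left, z up, the work surface at z = 0. Lengths are in m, angles in rad, forces in N, time in s.
With the tool pointing down it reaches from about 0.3 to 0.825 m from the base axis. Payload 5.4 kg.
Tool frame: the origin (TCP) lies at the very end of the fingers, on their centre line; the grasp point (between the pads) lies env.grip_point_offset behind it (env.grip_point_offset is the distance from the TCP to the grasp point, in m); z points along the fingers, y is the direction in which the jaws open and shut (so a half turn about z gives the same grasp; the last joint's range is limited). The gripper opens to 92 mm and grips with 3 to 60 N. Pads are 20 mm wide; open, the fingers measure 128 mm over their backs; the gripper's body (75 mm by 189 mm) begins 69 mm behind the grasp point.
Start: joints at [1.039, 0.158, 1.597, -0, 1.386, -0.21], TCP at [0.182, 0.545, 0.178] pointing down, gripper open.
Joint ranges: [-2.91, 2.91], [-0.94, 2.29], [0.18, 2.7], [-1.29, 4.43], [0.17, 2.64], [-3, 3]. Speed limits (rad/s): [2.57, 2.57, 3.14, 3.14, 3.14, 3.14].

### API

Orientations are given as a unit quaternion [x, y, z, w].
In Python, from plant import status, get_image, camera_info, sign_off, env gives the robot as it stands.
- The arm moves only by the tool servo_tool, never from a script. Its arguments are lists of equal length, an entry for each row: "slide": the shift along the tool's x, y, z in cm, a list of three; "rotation": the turn, a rotation vector about the tool's x, y, z in rad, a list of three. In form: {"slide": [[tx, ty, tz], ...], "rotation": [[rx, ry, rz], ...]}. A call has 1 to 10 rows; each row shifts and turns the commanded pose from where the row before left it, along the tool's axes as they then stand; what a row does not reach is not made up. A row lasts 1/10 s, in which the tool goes at most 50 mm and 8.59 degrees, less where a joint would pass 70% of its speed; a pose out of reach is approached as far as the arm can. A call is refused whole if a number of a shift passes 5 or a number of a turn 0.15, either way. A call with a gripper value outside its range is refused whole. "jaw" is the finger opening in cm, from 0 to 9.19, set as the call begins (left out, the last holds). The fingers move at their own pace and stop on an object; the grip force is fixed at half the most. Time passes only in rows, so rows that do not move let the fingers close. It gives the time, the measured TCP pose, the force and the opening at its end, in the units of the state.
- status.sense(): the state, without advancing time (a new reading comes with each control period).
- get_image(name): name is "scene" or "top" or "wrist"; returns the picture (420x560x3 uint8, blue, green, red); there is no depth.
- camera_info(name): a dict with "fx", "fy", "cx", "cy" (pixels), "dist_coeffs" ([k1, k2, p1, p2, k3] as OpenCV has them; the pictures are not rectified), "R" (3x3) and "t" (3): a world point X has camera coordinates R X + t; the wrist camera has in their place "mount" (4x4, takes a point from camera to tool coordinates, whose origin is the TCP and whose axes are the flange's). Camera axes: x right, y down, z forward; pixel columns grow to the right and rows downward; lengths in m; the calibration is good to about 2 mm. A picture is of the moment at which its call begins: read the wrist's pose just before it. camera_info takes no time and is no camera call.
- sign_off(): hands the job in, once; it reports no verdict.
The state is a dict: "time": time; "joints": joint angles; "qd": joint speeds; "joint_efforts": joint torques, N m; "position": TCP position; "orientation": TCP orientation; "force": force on the tool from outside, world axes, zero at the start; "wrist_torque": the same for the moment, N m; "width": finger opening in m.
Only numpy, scipy, OpenCV 4.12 (cv2) and the standard library are available. Lean on these libraries where they do the work, as an engineer would, in place of code of your own. Each camera call takes 0.05 s, during which the arm holds its last target.

### The job

Take the blue lid off the grey cartridge tub: tip it up by its yellow tab, draw it out from under the keeper claw, and lay it down gently, right way up, in the middle of the teal mat. Then grip the red knob of the index plunger inside the tub, pull it fully back (straight up) and keep holding it there: the job finishes with the gripper still holding the plunger out against its spring. Leave the ink bottles, cups and tattoo machine where they are.

Things in the scene. Friction and masses are not known exactly. Their poses are not given: they have to be found in the camera images.
- tub: Grey round cartridge tub, fixed: outer diameter 160 mm, inner 152 mm, rim 75 mm above the table. Origin: centre of its underside, on the table; z up. Inside, a plate (top 16 mm above the table) carries steel cartridges (tops 52 mm above the table) on an arc of radius 56 mm on the tub's -x half, and the index plunger on its +x half, 22 mm from the tub's axis.
- keeper (a point): Underside of the tip of the dark steel keeper claw on the tub's -x side, 74 mm from the tub's axis, 85 mm above the table: 6 mm above the seated lid's top. The claw is 30 mm wide, 5 mm thick, and its post stands 4 mm off the lid's edge. The lid's edge is tucked 10 mm under it. Axes as the tub's.
- lid: Loose blue lid, 0.07 to 0.14 kg, on the tub's rim: disc 168 mm across, 4 mm thick, with a plug 146 mm across and 5 mm deep below it. Origin: centre of the disc's underside (at rim height when seated); z up; tab on its +x edge. The opposite edge is under the keeper claw: tip the tab edge up 10 to 15 degrees about the tucked edge, draw the lid some 30 mm towards its tab, then lift.
- lid_tab (a point): Point in the lid's yellow upright tab, at x 68, z 28 mm in the lid's frame. The tab is a plate 10 mm thick (along the lid's y), 30 mm long (along the lid's x, from 53 to 83 mm), standing 34 mm above the lid's top face (its top is 38 mm above the lid's origin); this point is 10 mm below its top. Axes as the lid's.
- plunger_knob (a point): Centre of the plunger's red round knob: 26 mm diameter, 18 mm high, 53 mm above the table when seated (top 62 mm). It moves straight up. Under it is a brass barrel of diameter 16 mm (top 36 mm above the table). Hidden until the lid is off. Axes as the tub's; most room for fingers is along the tub's y: 59 mm from either side of the knob to the wall.
- plunger (a joint): Travel of the index plunger, m: 0 = sprung down in its seat hole, 0.014 = fully back against its stop (straight up). The nose leaves the hole at about 0.011. The spring pulls it down with 4 N when seated and 9.6 N when fully back, and it snaps back when let go. A yellow band on the stem comes out of the barrel as it is drawn.
- mat: Teal rubber mat lying fixed on the table, 240 x 240 mm, 2 mm thick. Origin: centre of its underside; z up. The tub and the mat may change sides.
- ink_black: small black ink bottle, 32 mm across, 95 mm tall. Bystander, loose; origin at the centre of its underside.
- ink_green: small green ink bottle with white cap, 32 mm across, 95 mm tall. Bystander, loose; origin at the centre of its underside.
- cup: clear plastic drinking cup, 80 mm across at the rim, 110 mm tall. Bystander, loose; origin at the centre of its underside.
- machine: small metal tattoo machine lying on its side, steel and brass, about 150 mm long, 30 mm high. Bystander, loose; origin at the centre of its underside about the middle of its length.
- ink_cup: tiny white ceramic ink cup, 40 mm across, 22 mm tall. Bystander, loose; origin at the centre of its underside.
Not all that is in view belongs to the job. What is shaped like the tub but green is not meant.

How it is judged:
By the outcome, as a careful person would: the job done as asked, in the order asked, and still so for the second after the job is handed in, while the arm keeps its last pose, push and grip.
It also fails if it takes over 54 s, if anything falls off the work surface, if the arm or the gripper's body presses on something with over 40 N, if the wrist force passes 120 N, or if a joint passes its speed limit or range.

## Working session

There is one attempt and no reset: what is moved stays moved. The work goes in short steps, Python scripts to look and compute and a tool call to move; the robot and the scene stay as the last step left them, time stands still between calls to the robot, and variables do not carry over. Pictures are saved under pics/ and viewed, and the job is handed in when it is done.

Besides the shell and the picture viewer there is one more tool, called after "Call:" by a JSON object that holds its "name" and its "arguments". servo_tool: Moves the arm, as the interface text tells. Its arguments: {"type":"object","properties":{"slide":{"type":"array","items":{"type":"array","items":{"type":"number"}}},"rotation":{"type":"array","items":{"type":"array","items":{"type":"number"}}},"jaw":{"type":"number"}},"required":["slide","rotation"]}

```bash
ls; mkdir -p pics; python3 - <<'E'
from plant import status,get_image,camera_info,env
import cv2,json
s=status.sense();print({k:s[k] for k in('time','position','orientation','width','force')},env.grip_point_offset)
for n in('scene','top','wrist'):
    cv2.imwrite(f'pics/{n}0.png',get_image(n));print(n,camera_info(n))
E
```

```text
pics
{'time': 0.0, 'position': array([0.18150415, 0.54486015, 0.17702823]), 'orientation': array([ 1.60195910e-01,  9.87084788e-01, -8.80995329e-04, -3.40304460e-04]), 'width': 0.09193979086568851, 'force': array([-0.80392165, -0.52373409, -0.56851756])} 0.0187
scene {'fx': 381.2015626103901, 'fy': 381.2015626103901, 'cx': 281.702426931669, 'cy': 206.81577294778887, 'dist_coeffs': array([0.0062959, 0.       , 0.       , 0.       , 0.       ]), 'R': array([[ 1.72492300e-01,  9.85010431e-01,  9.25687016e-04],
       [ 6.56439600e-01, -1.14253118e-01, -7.45676388e-01],
       [-7.34393258e-01,  1.29231093e-01, -6.66307637e-01]]), 't': array([-0.08600413, -0.26291918,  1.75209175])}
top {'fx': 409.6687214896569, 'fy': 409.6687214896569, 'cx': 281.13220621539415, 'cy': 209.7779005399651, 'dist_coeffs': array([-0.06658381,  0.        ,  0.        ,  0.        ,  0.        ]), 'R': array([[-0.01514609, -0.99987238, -0.00508152],
       [-0.97887071,  0.01586403, -0.20386382],
       [ 0.20391842,  0.00188641, -0.97898607]]), 't': array([0.03298699, 0.5032936 , 1.2787377 ])}
wrist {'fx': 331.7924122398042, 'fy': 331.7924122398042, 'cx': 275.5576753108773, 'cy': 213.605283695456, 'dist_coeffs': array([-0.02593293,  0.        ,  0.        ,  0.        ,  0.        ]), 'mount': array([[-2.09286645e-05, -9.57107991e-01, -2.89731417e-01,
         8.22642141e-02],
       [ 9.99999981e-01,  3.68175149e-05, -1.93858859e-04,
        -4.40918400e-04],
       [ 1.96211053e-04, -2.89731415e-01,  9.57107971e-01,
        -2.07630478e-01],
       [ 0.00000000e+00,  0.00000000e+00,  0.00000000e+00,
         1.00000000e+00]])}
```

View pics/scene0.png

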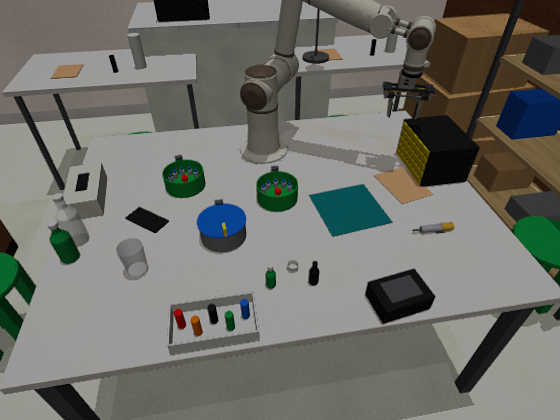

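View pics/top0.png

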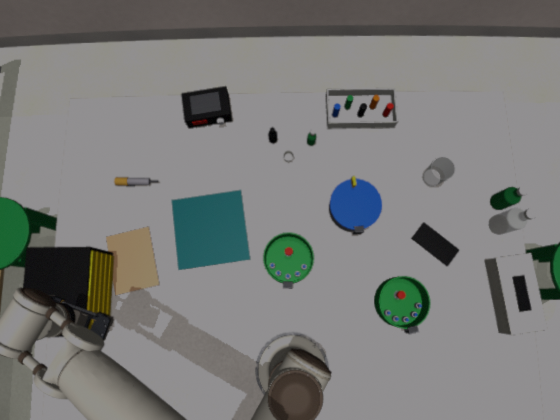

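View pics/wrist0.png

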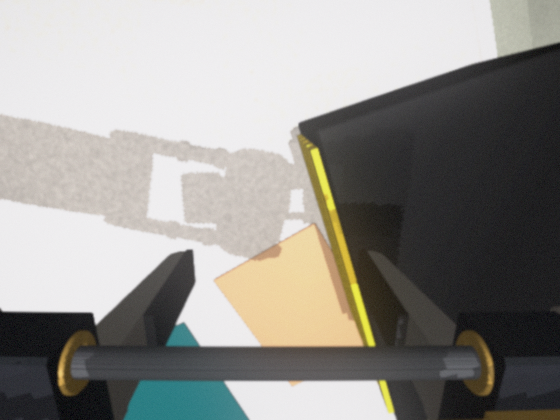

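The lidded tub (blue) is at top (355,205) / scene (222,225). The two green tubs, at top (288,258) and (402,301), are uncovered look-alikes. The blue lid on grey, with its yellow tab, fits the description. The mat is at top (212,230). I'll measure next and confirm in a crop.

```bash
cat > h.py <<'E'
import numpy as np,cv2
from plant import status,get_image,camera_info,env
from scipy.spatial.transform import Rotation as Ro
def cam(n,s=None):
    c=camera_info(n);K=np.array([[c['fx'],0,c['cx']],[0,c['fy'],c['cy']],[0,0,1]]);d=np.array(c['dist_coeffs'])
    if 'R' in c: R=np.array(c['R']);t=np.array(c['t'])
    else:
        s=s or status.sense();T=np.eye(4);T[:3,:3]=Ro.from_quat(s['orientation']).as_matrix();T[:3,3]=s['position']
        W=np.linalg.inv(T@np.array(c['mount']));R=W[:3,:3];t=W[:3,3]
    return K,d,R,t
def ray(C,uv):
    K,d,R,t=C;p=cv2.undistortPoints(np.array(uv,float).reshape(1,1,2),K,d).ravel()
    v=R.T@np.array([p[0],p[1],1]);return -R.T@t,v/np.linalg.norm(v)
def plane(C,uv,z):
    o,v=ray(C,uv);return o+v*(z-o[2])/v[2]
def tri(rs):
    A=np.zeros((3,3));b=np.zeros(3)
    for o,v in rs:
        P=np.eye(3)-np.outer(v,v);A+=P;b+=P@o
    x=np.linalg.solve(A,b);return x,[np.linalg.norm((np.eye(3)-np.outer(v,v))@(x-o)) for o,v in rs]
def proj(C,X):
    K,d,R,t=C;return cv2.projectPoints(np.array(X,float).reshape(-1,1,3),cv2.Rodrigues(R)[0],t,K,d)[0].reshape(-1,2)
def blobs(im,lo,hi,amin=15):
    h=cv2.cvtColor(im,cv2.COLOR_BGR2HSV);m=cv2.inRange(h,np.array(lo),np.array(hi))
    n,l,st,ce=cv2.connectedComponentsWithStats(m);return m,l,[(i,st[i].tolist(),ce[i].round(1).tolist()) for i in range(1,n) if st[i][4]>=amin]
E
python3 - <<'E'
from h import *
for n in('top','scene'):
    im=cv2.imread(f'pics/{n}0.png');C=cam(n)
    for nm,lo,hi in(('blue',(105,150,60),(125,255,255)),('teal',(85,120,40),(97,255,255)),('yellow',(22,120,90),(33,255,255))):
        m,l,b=blobs(im,lo,hi)
        for i,s,c in b:print(n,nm,s,c,plane(C,c,{'blue':.079,'teal':.002,'yellow':.1}[nm]).round(4))
        if nm=='teal':
            i=max(b,key=lambda q:q[1][4])[0]
            ct=cv2.findContours((l==i).astype(np.uint8),cv2.RETR_EXTERNAL,cv2.CHAIN_APPROX_NONE)[0][0]
            r=cv2.boxPoints(cv2.minAreaRect(ct)); a=cv2.approxPolyDP(ct,8,True).reshape(-1,2)
            P=np.array([plane(C,q,.002)[:2] for q in a]);print('corners',P.round(3).tolist(),'mean',P.mean(0))
    f=lambda x0,x1,y0,y1:cv2.resize(im[y0:y1,x0:x1],None,fx=6,fy=6,interpolation=cv2.INTER_CUBIC)
    cv2.imwrite(f'pics/{n}_crop.png',f(310,410,165,245) if n=='top' else f(180,280,180,260))
E
```

```text
top blue [334, 104, 6, 7, 32] [336.7, 106.9] [ 0.8495 -0.1677  0.079 ]
top blue [330, 179, 52, 51, 1948] [355.2, 204.3] [ 0.5121 -0.2117  0.079 ]
top teal [173, 191, 76, 78, 4784] [209.8, 229.7] [0.4499 0.2651 0.002 ]
corners [[0.582, 0.168], [0.551, 0.393], [0.324, 0.365], [0.354, 0.137]] mean [0.45239407 0.26573355]
top yellow [352, 177, 4, 9, 26] [353.5, 180.8] [ 0.5841 -0.2065  0.1   ]
top yellow [87, 251, 6, 59, 115] [89.7, 280.7] [0.2804 0.6174 0.1   ]
top yellow [93, 253, 5, 59, 89] [94.8, 280.6] [0.2806 0.6013 0.1   ]
top yellow [98, 254, 4, 57, 79] [99.5, 282.1] [0.276  0.5861 0.1   ]
top yellow [102, 255, 5, 57, 77] [103.9, 283.9] [0.2704 0.5718 0.1   ]
top yellow [107, 256, 4, 58, 72] [108.3, 284.9] [0.2673 0.5578 0.1   ]
scene blue [511, 89, 49, 50, 1791] [537.7, 114.1] [0.0421 1.3307 0.079 ]
scene blue [197, 203, 49, 35, 1255] [220.9, 220.1] [ 0.5216 -0.2128  0.079 ]
scene blue [240, 299, 9, 20, 136] [244.7, 308.1] [ 0.8786 -0.1683  0.079 ]
scene teal [310, 185, 82, 51, 2577] [349.2, 209.6] [0.465  0.2653 0.002 ]
corners [[0.551, 0.397], [0.331, 0.366], [0.356, 0.139], [0.583, 0.165]] mean [0.45518371 0.26677915]
scene yellow [404, 122, 25, 31, 58] [416.8, 137.3] [0.1707 0.6482 0.1   ]
scene yellow [399, 142, 24, 35, 44] [411.6, 159.1] [0.3211 0.5569 0.1   ]
scene yellow [222, 223, 5, 13, 36] [223.9, 228.8] [ 0.5864 -0.2045  0.1   ]
```

```bash
cd pics; python3 -c "
import cv2,numpy as np
cv2.imwrite('both.png',cv2.resize(np.hstack([cv2.imread('top_crop.png'),cv2.imread('scene_crop.png')]),(800,320)))"
```

```text
(no output)
```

View pics/both.png

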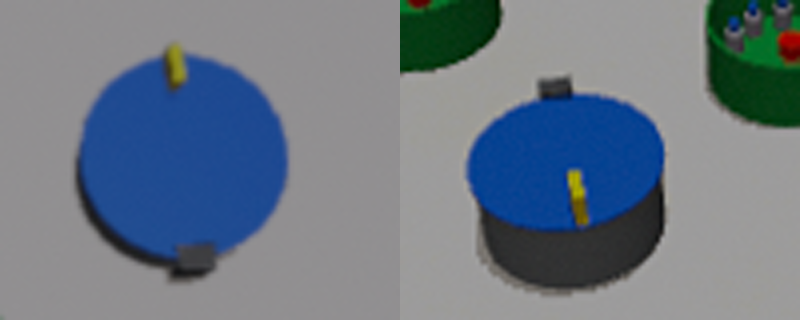

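Confirmed: this is the blue lid on the grey tub, with the yellow tab on the far (+x) edge and the keeper on the robot side. Now a move planner, then a closer wrist look.

```bash
cat >> h.py <<'E'
def downR(a):  # tool x at world angle a, z down
    x=np.array([np.cos(a),np.sin(a),0]);z=np.array([0,0,-1.]);return np.stack([x,np.cross(z,x),z],1)
def plan(p1,R1,n,p0=None,R0=None,dig=2):
    s=status.sense()
    p=np.array(s['position'] if p0 is None else p0);R=Ro.from_quat(s['orientation']).as_matrix() if R0 is None else R0
    p1=np.array(p1);S=[];T=[]
    for i in range(n):
        k=n-i
        d=(R.T@((p1-p)/k)*100).round(dig);w=(Ro.from_matrix(R.T@R1).as_rotvec()/k).round(3)
        S.append(d.tolist());T.append(w.tolist());p=p+R@d/100;R=R@Ro.from_rotvec(w).as_matrix()
    print('slide',S,'\nrot',T,'end',p.round(4));return p,R
E
python3 - <<'E'
from h import *
a=np.radians(185)
p,R=plan([.36,.2,.25],downR(a),9)
plan([.53,-.17,.25],downR(a),9,p,R)
E
```

```text
slide [[-3.09, -3.01, -0.8], [-2.95, -3.15, -0.81], [-2.81, -3.28, -0.8], [-2.66, -3.4, -0.81], [-2.5, -3.52, -0.8], [-2.33, -3.63, -0.81], [-2.17, -3.73, -0.8], [-1.99, -3.83, -0.81], [-1.82, -3.92, -0.81]] 
rot [[-0.0, -0.0, -0.045], [-0.0, -0.0, -0.046], [-0.0, -0.0, -0.045], [-0.0, -0.0, -0.046], [-0.0, -0.0, -0.045], [-0.0, -0.0, -0.046], [-0.0, -0.0, -0.045], [-0.001, -0.0, -0.046], [-0.0, -0.001, -0.045]] end [0.36 0.2  0.25]
slide [[-1.52, -4.26, 0.0], [-1.52, -4.26, 0.0], [-1.52, -4.26, 0.0], [-1.53, -4.26, 0.0], [-1.52, -4.26, 0.0], [-1.53, -4.26, 0.0], [-1.52, -4.26, 0.0], [-1.53, -4.26, 0.01], [-1.52, -4.26, 0.0]] 
rot [[-0.0, 0.0, -0.0], [-0.0, 0.0, -0.0], [-0.0, 0.0, -0.0], [-0.0, 0.0, -0.0], [-0.0, 0.0, -0.0], [-0.0, 0.0, -0.0], [-0.0, 0.0, -0.0], [-0.0, 0.0, -0.0], [-0.0, 0.0, -0.0]] end [ 0.53 -0.17  0.25]
```

Call:
{"name": "servo_tool", "arguments": {"slide": [[-3.1, -3.0, -0.8], [-2.95, -3.15, -0.8], [-2.8, -3.3, -0.8], [-2.65, -3.4, -0.8], [-2.5, -3.5, -0.8], [-2.35, -3.65, -0.8], [-2.15, -3.75, -0.8], [-2.0, -3.85, -0.8], [-1.8, -3.9, -0.8]], "rotation": [[0, 0, -0.045], [0, 0, -0.046], [0, 0, -0.045], [0, 0, -0.046], [0, 0, -0.045], [0, 0, -0.046], [0, 0, -0.045], [0, 0, -0.046], [0, 0, -0.045]]}}

```text
time: 1.05
position: [0.3603, 0.1984, 0.2502]
orientation: [-0.045, 0.999, 0.0, 0.0]
force: [1.3, -0.1, 0.6]
width: 0.0921
```

Call:
{"name": "servo_tool", "arguments": {"slide": [[-1.5, -4.25, 0], [-1.5, -4.25, 0], [-1.5, -4.25, 0], [-1.5, -4.25, 0], [-1.5, -4.25, 0], [-1.5, -4.25, 0], [-1.5, -4.25, 0], [-1.5, -4.25, 0], [-1.5, -4.25, 0]], "rotation": [[0, 0, 0], [0, 0, 0], [0, 0, 0], [0, 0, 0], [0, 0, 0], [0, 0, 0], [0, 0, 0], [0, 0, 0], [0, 0, 0]]}}

```text
time: 1.95
position: [0.5281, -0.1711, 0.2496]
orientation: [-0.043, 0.999, 0.0, -0.0]
force: [0.1, 0.5, 0.7]
width: 0.0919
```

```bash
cat > look.py <<'E'
import sys,json
from h import *
n=sys.argv[1]
s=status.sense();im=get_image('wrist');cv2.imwrite(f'pics/{n}.png',im)
json.dump({k:np.array(s[k]).tolist() for k in('position','orientation')},open(f'pics/{n}.json','w'))
C=cam('wrist',s);print(s['time'],s['position'].round(4),Ro.from_quat(s['orientation']).as_matrix()[:,0].round(3),s['width'],s['force'].round(1))
for nm,lo,hi,z in(('blue',(105,150,40),(125,255,255),.079),('yellow',(22,120,80),(33,255,255),.1),('red',(0,150,60),(6,255,255),.06),('teal',(85,120,40),(97,255,255),.002)):
    for i,b,c in blobs(im,lo,hi,100)[2]:print(nm,b,c,plane(C,c,z).round(4))
E
python3 look.py w1
```

```text
1.95 [ 0.5281 -0.1711  0.2496] [-0.996 -0.087  0.   ] 0.09186547920423523 [0.1 0.5 0.7]
blue [168, 101, 139, 139, 14730] [236.7, 168.6] [ 0.5102 -0.2176  0.079 ]
blue [249, 397, 12, 13, 124] [255.1, 403.6] [ 0.8504 -0.1733  0.079 ]
yellow [236, 227, 6, 24, 139] [238.4, 238.3] [ 0.5869 -0.2093  0.1   ]
red [430, 47, 23, 23, 393] [441.4, 58.6] [ 0.371  -0.0006  0.06  ]
red [130, 381, 15, 21, 130] [136.7, 392.6] [ 0.8665 -0.3534  0.06  ]
teal [498, 60, 62, 174, 8455] [534.3, 153.4] [0.4656 0.1821 0.002 ]
```

View pics/w1.png

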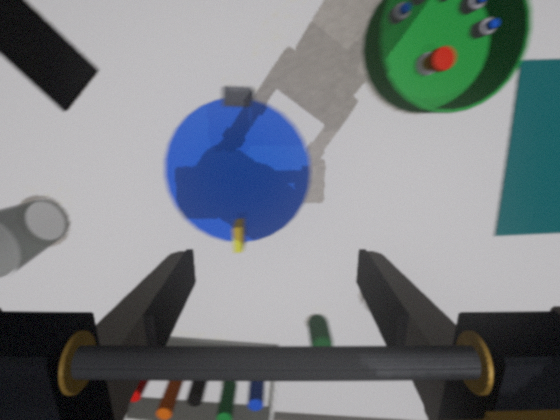

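The lid is at (237,169), the tab at (238,238) and the keeper at (238,96), all in line with the tool's yaw. The cup at (45,220) and the bottle at (320,330) are clear. I'll move to above the tab for a second view.

Call:
{"name": "servo_tool", "arguments": {"slide": [[-1.5, -0.8, 0.6], [-1.5, -0.8, 0.6], [-1.5, -0.8, 0.6], [-1.2, -0.8, 0.7], [0, 0, 0]], "rotation": [[0, 0, 0], [0, 0, 0], [0, 0, 0], [0, 0, 0], [0, 0, 0]]}}

```text
time: 2.5
position: [0.5872, -0.1961, 0.223]
orientation: [-0.043, 0.999, 0.001, -0.001]
force: [-0.7, 1.2, 0.8]
width: 0.0915
```

```bash
python3 look.py w2; cat > meas.py <<'E'
from h import *
import json
for n in('w1','w2'):
    im=cv2.imread(f'pics/{n}.png');s=json.load(open(f'pics/{n}.json'));C=cam('wrist',{k:np.array(v) for k,v in s.items()})
    m,l,b=blobs(im,(105,150,30),(125,255,255));i=max(b,key=lambda q:q[1][4])[0]
    ct=cv2.findContours((l==i).astype(np.uint8),cv2.RETR_EXTERNAL,cv2.CHAIN_APPROX_NONE)[0][0].reshape(-1,2)
    hull=cv2.convexHull(ct).reshape(-1,2)
    P=np.array([plane(C,q,.079)[:2] for q in hull])
    A=np.c_[2*P,np.ones(len(P))];x=np.linalg.lstsq(A,(P**2).sum(1),rcond=None)[0];r=np.sqrt(x[2]+x[0]**2+x[1]**2)
    print(n,'lid circle',x[:2].round(4),'r',r.round(4))
    m,l,b=blobs(im,(20,90,60),(35,255,255),40);print(b)
    cv2.imwrite(f'pics/{n}c.png',cv2.resize(im[60:300,140:400],None,fx=3,fy=2.5,interpolation=cv2.INTER_CUBIC))
E
python3 meas.py
```

```text
2.5 [ 0.5872 -0.1961  0.223 ] [-0.996 -0.087  0.003] 0.09146639447573644 [-0.7  1.2  0.8]
blue [185, 36, 160, 164, 20159] [264.1, 116.7] [ 0.5089 -0.2148  0.079 ]
blue [271, 382, 15, 13, 164] [277.5, 387.7] [ 0.8504 -0.1708  0.079 ]
yellow [261, 180, 10, 29, 258] [265.9, 194.2] [ 0.5846 -0.2065  0.1   ]
red [481, 0, 24, 8, 118] [492.4, 2.6] [0.3782 0.0031 0.06  ]
teal [540, 89, 20, 113, 1163] [552.7, 162.4] [0.5321 0.1651 0.002 ]
w1 lid circle [ 0.5157 -0.2173] r 0.0806
[(12, [235, 220, 8, 32, 209], [238.3, 237.2]), (19, [58, 340, 15, 53, 220], [63.2, 367.4]), (31, [480, 345, 15, 50, 257], [488.1, 370.2]), (43, [497, 412, 39, 8, 118], [516.0, 415.6]), (44, [543, 412, 17, 8, 40], [552.6, 416.5])]
w2 lid circle [ 0.5144 -0.2143] r 0.0819
[(13, [261, 177, 10, 33, 300], [265.7, 193.2]), (18, [61, 337, 14, 20, 60], [67.8, 347.2]), (30, [478, 347, 17, 48, 244], [487.9, 372.3]), (31, [58, 357, 15, 38, 184], [62.4, 376.9]), (43, [517, 412, 13, 8, 41], [523.1, 416.2])]
```

View pics/w2c.png

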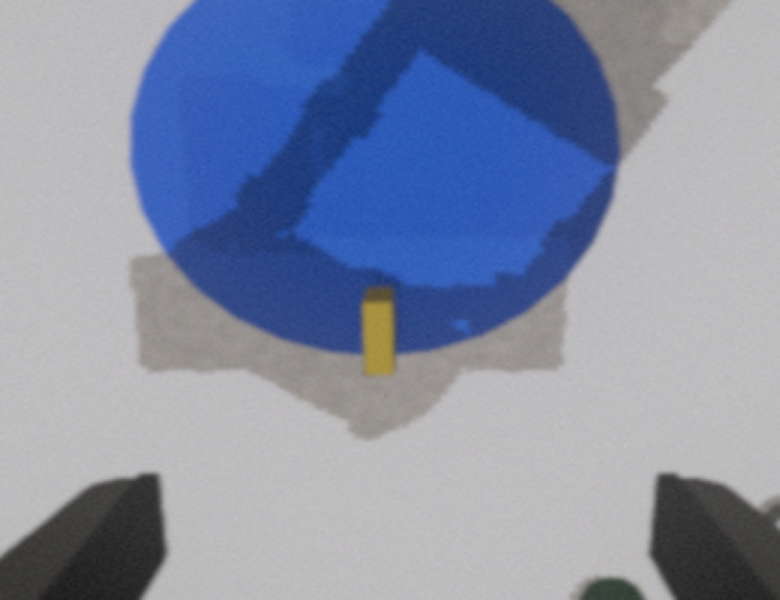

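View pics/w1c.png

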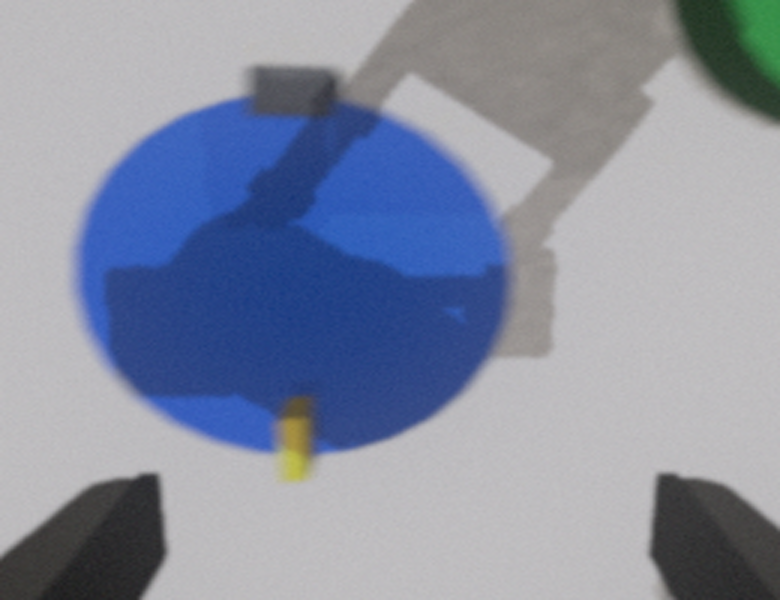

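Tab top outer end: w1 at about (238.3,251.5), w2 at about (266.3,210). Tab top inner end in w2: about (266.2,181). Triangulating these.

```bash
python3 - <<'E'
from h import *
import json
L=lambda n:cam('wrist',{k:np.array(v) for k,v in json.load(open(f'pics/{n}.json')).items()})
a,b=L('w1'),L('w2')
print('outer',tri([ray(a,(238.3,251.5)),ray(b,(266.3,210))]))
o=plane(b,(266.3,210),.113);i=plane(b,(266.2,181),.113);print(o,i,np.linalg.norm(o-i),(o+i)/2,np.degrees(np.arctan2(*(o-i)[1::-1])))
# keeper w1 centre top  (crop 250-335,68-115)
print('keeper',plane(a,(140+292/3,60+112/2.5),.088))
# top view cross-check
T=cam('top');print('top tab',plane(T,(353.5,181),.105)); S=cam('scene');print('scene',plane(S,(223.9,229),.1))
print(tri([ray(T,(353.2,177.5)),ray(S,(224,223.5)),ray(b,(266.2,195.4))]))
# tab side edges direction
for e in((260.7,271.7),):pass
E
```

```text
outer (array([ 0.59454159, -0.20569251,  0.12147726]), [np.float64(0.0011521504705013853), np.float64(0.0011521504705015078)])
[ 0.59757895 -0.2047055   0.113     ] [ 0.56835824 -0.2071177   0.113     ] 0.02932010211428737 [ 0.58296859 -0.2059116   0.113     ] 4.719137262181687
keeper [ 0.44064809 -0.21972997  0.088     ]
top tab [ 0.58206248 -0.20557155  0.105     ]
scene [ 0.5873288  -0.20459146  0.1       ]
(array([ 0.58464208, -0.20330805,  0.12161219]), [np.float64(0.004186250428425601), np.float64(0.0013564739336788861), np.float64(0.004727405004588604)])
```

Call:
{"name": "servo_tool", "arguments": {"slide": [[0.25, -0.48, 2.5], [0.25, -0.48, 2.5], [0, 0, 2.3], [0, 0, 0]], "rotation": [[0, 0, 0], [0, 0, 0], [0, 0, 0], [0, 0, 0]], "jaw": 5}}

```text
time: 2.95
position: [0.5804, -0.2045, 0.1487]
orientation: [-0.044, 0.999, 0.002, -0.003]
force: [0.3, 0.4, -0.2]
width: 0.0619
```

```bash
python3 look.py w3; python3 - <<'E'
import cv2
im=cv2.imread('pics/w3.png');cv2.imwrite('pics/w3c.png',cv2.resize(im[80:260,160:420],None,fx=3,fy=3,interpolation=cv2.INTER_CUBIC))
E
```

```text
2.95 [ 0.5804 -0.2045  0.1487] [-0.996 -0.087  0.006] 0.061868653960009096 [ 0.3  0.4 -0.2]
blue [170, 25, 202, 205, 31801] [270.2, 126.0] [ 0.508  -0.2153  0.079 ]
yellow [267, 208, 12, 37, 407] [272.9, 226.0] [ 0.586  -0.2064  0.1   ]
```

View pics/w3c.png

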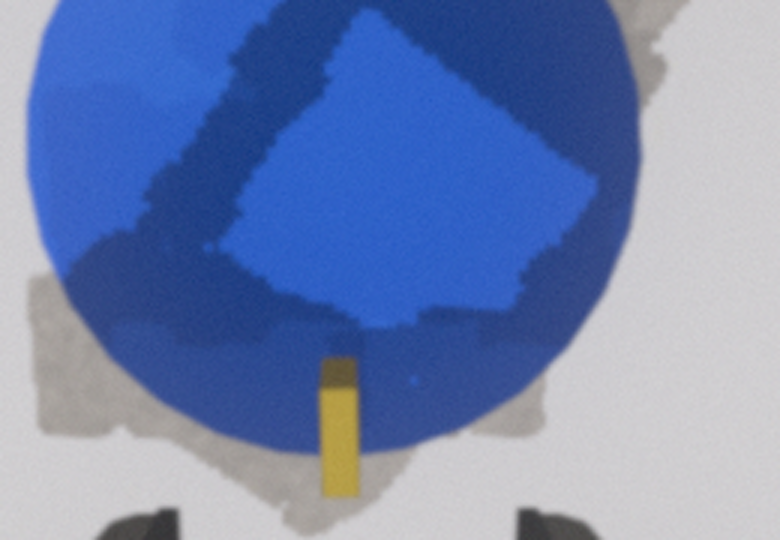

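Tab top face in w3: inner end (273.2,209.3), outer end (273.7,245.7), sides vertical, so it is aligned with the tool.

```bash
python3 - <<'E'
from h import *
import json
L=lambda n:cam('wrist',{k:np.array(v) for k,v in json.load(open(f'pics/{n}.json')).items()})
b,c=L('w2'),L('w3')
print(tri([ray(b,(266.3,210)),ray(c,(273.7,245.7))]),tri([ray(b,(266.2,181)),ray(c,(273.2,209.3))]))
o=plane(c,(273.7,245.7),.113);i=plane(c,(273.2,209.3),.113);print(o,i,np.linalg.norm(o-i),(o+i)/2)
m=(o+i)/2; print(Ro.from_quat(status.sense()['orientation']).as_matrix().round(3))
t=m.copy();t[2]=.085;plan(t,downR(np.radians(184.9)),5)
# two-view lid height check using side width: lid hull diameter vs plane
E
```

```text
(array([ 0.59690613, -0.20475117,  0.11538345]), [np.float64(5.396614964567524e-05), np.float64(5.39661496457829e-05)]) (array([ 0.56922457, -0.20736139,  0.10900694]), [np.float64(0.00021908702877787553), np.float64(0.00021908702877784992)])
[ 0.59788566 -0.204723    0.113     ] [ 0.56818031 -0.20765097  0.113     ] 0.029849296896734635 [ 0.58303298 -0.20618699  0.113     ]
[[-0.996 -0.087 -0.003]
 [-0.087  0.996  0.002]
 [ 0.003  0.002 -1.   ]]
slide [[-0.03, -0.02, 1.32], [-0.03, -0.03, 1.32], [-0.02, -0.02, 1.32], [-0.02, -0.02, 1.32], [-0.03, -0.03, 1.33]] 
rot [[0.0, -0.001, 0.0], [0.0, -0.0, 0.0], [0.001, -0.001, 0.001], [0.0, -0.0, 0.0], [0.001, -0.001, 0.001]] end [ 0.5831 -0.2062  0.085 ]
```

Height averages 0.112 (should be 0.113) and length 29.8 mm (should be 30). The measurement agrees, so I descend.

Call:
{"name": "servo_tool", "arguments": {"slide": [[-0.1, -0.05, 1.6], [-0.05, -0.05, 1.6], [0, 0, 1.6], [0, 0, 1.5], [0, 0, 0]], "rotation": [[0, 0, 0], [0, 0, 0], [0, 0, 0], [0, 0, 0], [0, 0, 0]]}}

```text
time: 3.5
position: [0.5827, -0.2058, 0.0854]
orientation: [-0.044, 0.999, 0.002, -0.002]
force: [0.2, 0.1, -0.1]
width: 0.0496
```

Call:
{"name": "servo_tool", "arguments": {"slide": [[0, 0, 0], [0, 0, 0], [0, 0, 0], [0, 0, 0], [0, 0, 0], [0, 0, 0]], "rotation": [[0, 0, 0], [0, 0, 0], [0, 0, 0], [0, 0, 0], [0, 0, 0], [0, 0, 0]], "jaw": 0}}

```text
time: 4.1
position: [0.5849, -0.2071, 0.0892]
orientation: [-0.044, 0.999, -0.0, 0.0]
force: [0.0, -0.2, -0.7]
width: 0.004
```

```bash
python3 - <<'E'
from h import *
s=status.sense();print(s['width'],s['force'],s['position'])
# tilt plan: pivot in tool frame: lid centre is 68mm behind tab toward keeper; hinge at lid x=-80,z=0 (world z .075)
R=Ro.from_quat(s['orientation']).as_matrix();p=s['position'].copy()
lx=np.array([np.cos(np.radians(5)),np.sin(np.radians(5)),0])
piv=p-lx*(.068+.080);piv[2]=.075
ang=np.radians(12);ly=np.array([-lx[1],lx[0],0])
n=10;S=[];T=[]
for k in range(n):
    Q=Ro.from_rotvec(-ly*ang/n).as_matrix()
    p2=piv+Q@(p-piv);R2=Q@R
    S.append((R.T@(p2-p)*100).round(3).tolist());T.append(Ro.from_matrix(R.T@R2).as_rotvec().round(4).tolist());p,R=p2,R2
print(S,T,p,R[:,0])
E
```

```text
0.004033205133361093 [ 0.01410496 -0.17089766 -0.74722395] [ 0.58488162 -0.20712104  0.08921982]
[[0.033, -0.0, -0.31], [0.033, -0.0, -0.31], [0.033, -0.0, -0.31], [0.033, -0.0, -0.31], [0.033, -0.0, -0.31], [0.033, -0.0, -0.31], [0.033, -0.0, -0.31], [0.033, -0.0, -0.31], [0.033, -0.0, -0.31], [0.033, -0.0, -0.31]] [[-0.0, -0.0209, 0.0], [-0.0, -0.0209, 0.0], [-0.0, -0.0209, 0.0], [-0.0, -0.0209, 0.0], [-0.0, -0.0209, 0.0], [-0.0, -0.0209, 0.0], [-0.0, -0.0209, 0.0], [-0.0, -0.0209, 0.0], [-0.0, -0.0209, 0.0], [-0.0, -0.0209, 0.0]] [ 0.57871455 -0.20766059  0.11968001] [-0.97437655 -0.0851998  -0.20816178]
```

The opening is 4 mm rather than 10 mm, so the tab isn't between the pads as expected. I'll look before moving.

```bash
python3 look.py w4;python3 - <<'E'
from h import *
t=get_image('scene');cv2.imwrite('pics/s4.png',cv2.resize(t[150:290,140:320],None,fx=4,fy=4,interpolation=cv2.INTER_CUBIC))
E
```

```text
4.1 [ 0.5849 -0.2071  0.0892] [-0.996 -0.087 -0.   ] 0.004033205133361093 [ 0.  -0.2 -0.7]
blue [146, 0, 258, 252, 52173] [274.4, 119.5] [ 0.5065 -0.2151  0.079 ]
yellow [270, 222, 15, 53, 585] [276.4, 247.9] [ 0.5849 -0.207   0.1   ]
```

View pics/w4.png

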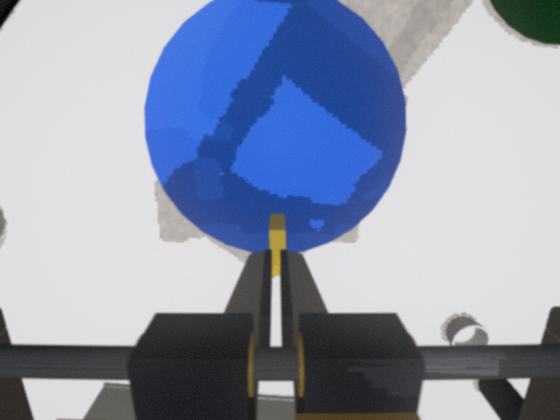

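View pics/s4.png

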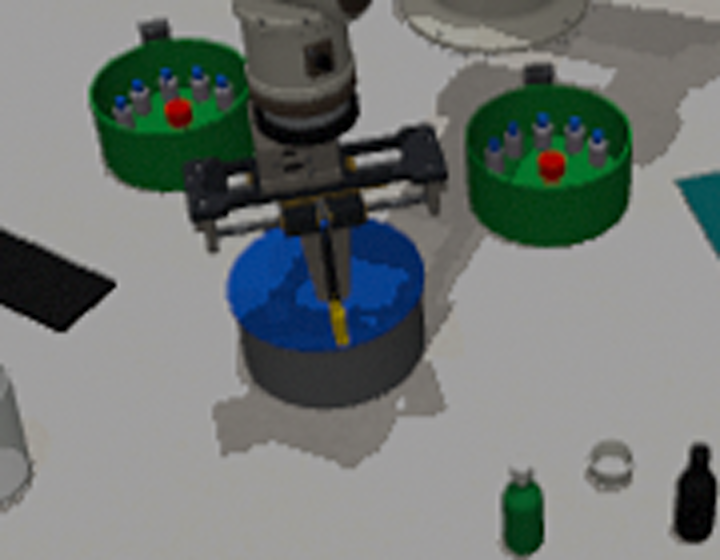

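Call:
{"name": "servo_tool", "arguments": {"slide": [[0, 0, 0], [0, 0, 0]], "rotation": [[0, 0, 0], [0, 0, 0]]}}

```text
time: 4.4
position: [0.5847, -0.207, 0.089]
orientation: [-0.044, 0.999, 0.0, -0.0]
force: [-0.2, -0.1, 0.2]
width: 0.0004
```

```bash
python3 - <<'E'
from h import *
s=status.sense();C=cam('wrist',s);R=Ro.from_quat(s['orientation']).as_matrix();p=s['position'];print(s['width'],p)
for q in ([0,0,0],[0,0,-.0187],[.01,.005,0],[-.01,.005,0],[.01,.005,-.03]):print(q,proj(C,p+R@np.array(q)).round(1))
lx=np.array([np.cos(np.radians(5.2)),np.sin(np.radians(5.2)),0]);c=np.array([.583,-.2062,0])
for x in(-.015,.015):
  for z in(.079,.113):print('tab',x,z,proj(C,c+lx*x+[0,0,z]).round(1))
im=get_image('wrist');cv2.imwrite('pics/w5.png',cv2.resize(im[190:330,200:360],None,fx=4.5,fy=4.2,interpolation=cv2.INTER_CUBIC))
E
```

```text
0.00035801200653029405 [ 0.58474493 -0.20704522  0.08896725]
[0, 0, 0] [[276.2 241.6]]
[0, 0, -0.0187] [[276.2 252.8]]
[0.01, 0.005, 0] [[283.7 227.5]]
[-0.01, 0.005, 0] [[283.5 255.3]]
[0.01, 0.005, -0.03] [[285.  244.7]]
tab -0.015 0.079 [[277.5 213.5]]
tab -0.015 0.113 [[277.9 230.2]]
tab 0.015 0.079 [[277.6 253.8]]
tab 0.015 0.113 [[277.9 276.3]]
```

View pics/w5.png

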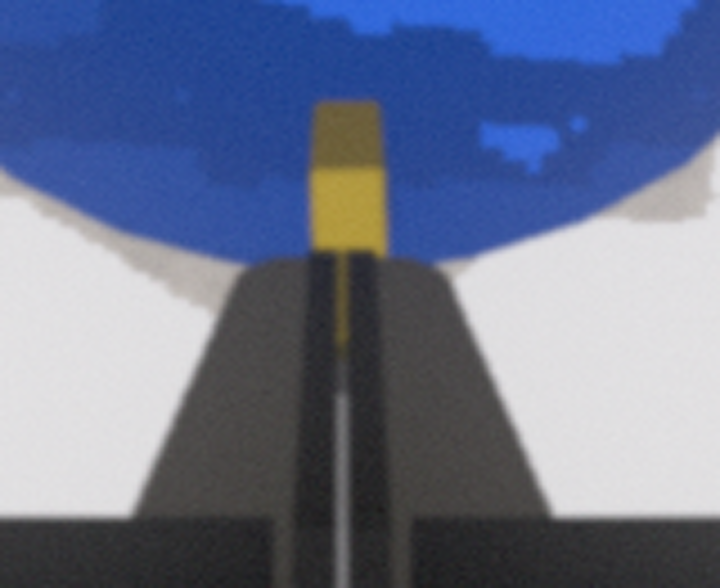

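The opening is 0.4 mm: the fingers have closed above the tab. From the finger gap in pixels, the fingertips appear to end about 38 mm behind the reported TCP. I'll check that with the scene camera.

```bash
python3 - <<'E'
from h import *
s=status.sense();R=Ro.from_quat(s['orientation']).as_matrix();p=s['position']
for n in('scene','top'):
    C=cam(n)
    for z in(0,-.0187,-.038):print(n,z,proj(C,p+R@np.array([-.01,0,z])).round(1))
im=get_image('scene');cv2.imwrite('pics/s5.png',cv2.resize(im[190:250,190:260],None,fx=9,fy=9,interpolation=cv2.INTER_CUBIC))
E
```

```text
scene 0 [[223.9 233.1]]
scene -0.0187 [[223.3 229. ]]
scene -0.038 [[222.7 224.7]]
top 0 [[352.6 178.6]]
top -0.0187 [[353.6 176.9]]
top -0.038 [[354.7 175.2]]
```

View pics/s5.png

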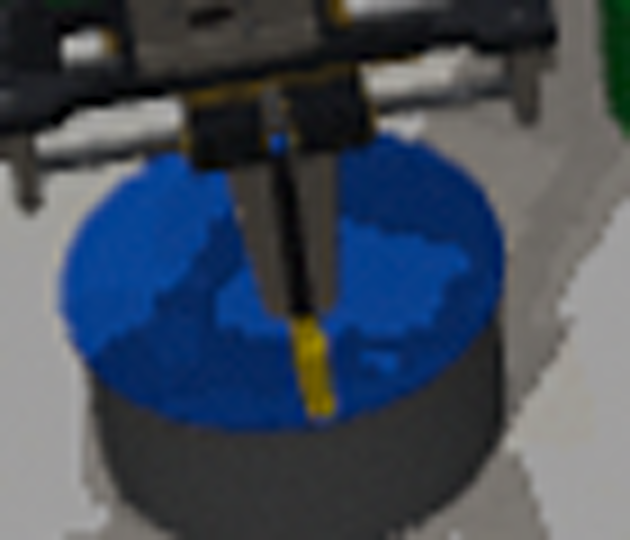

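Scene view puts the fingertips at (223.5,225), also matching a tip 38 mm short of the reported TCP. Three readings agree (wrist, scene, and the jaws closing freely), so I'll use tip = reported TCP − 38 mm along the tool from now on. Reopen, then descend 41 mm.

Call:
{"name": "servo_tool", "arguments": {"slide": [[0, 0, 0], [0, 0, 0], [0, 0, 0], [0, 0, 0], [0.15, 0.05, 1.0], [0, 0, 1.0], [0, 0, 1.0], [0, 0, 1.0], [0, 0, 0], [0, 0, 0]], "rotation": [[0, 0, 0], [0, 0, 0], [0, 0, 0], [0, 0, 0], [0, 0, 0], [0, 0, 0], [0, 0, 0], [0, 0, 0], [0, 0, 0], [0, 0, 0]], "jaw": 3.6}}

```text
time: 5.5
position: [0.583, -0.2066, 0.0485]
orientation: [-0.044, 0.999, 0.0, -0.0]
force: [-0.0, -0.1, 0.5]
width: 0.036
```

Call:
{"name": "servo_tool", "arguments": {"slide": [[0, 0, 0], [0, 0, 0], [0, 0, 0], [0, 0, 0], [0, 0, 0], [0, 0, 0]], "rotation": [[0, 0, 0], [0, 0, 0], [0, 0, 0], [0, 0, 0], [0, 0, 0], [0, 0, 0]], "jaw": 0}}

```text
time: 6.1
position: [0.5835, -0.2068, 0.0494]
orientation: [-0.044, 0.999, -0.0, 0.0]
force: [0.2, 1.1, 2.3]
width: 0.0099
```

```bash
python3 - <<'E'
from h import *
s=status.sense();print(s['width'],s['force'],s['position'])
im=get_image('scene');cv2.imwrite('pics/s6.png',cv2.resize(im[190:250,190:260],None,fx=9,fy=9,interpolation=cv2.INTER_CUBIC))
E
```

```text
0.009909774437956827 [0.244847   1.09013621 2.33096566] [ 0.58351725 -0.20681456  0.0494438 ]
```

View pics/s6.png

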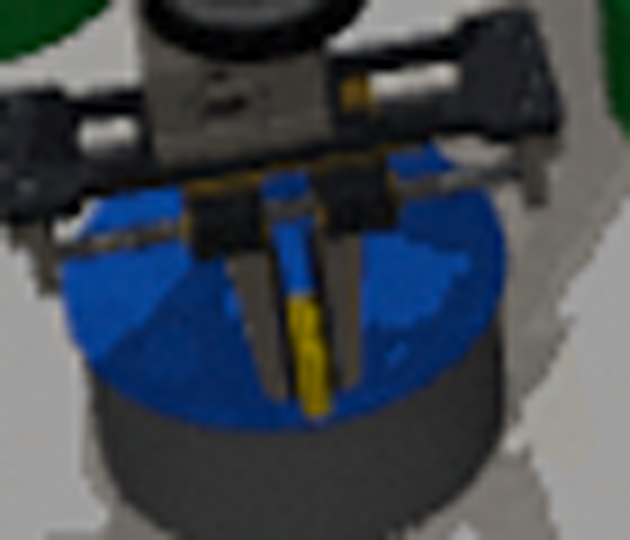

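The tab is gripped, at 9.9 mm. Now the tip-up arc, then the draw, the lift and the path to the mat.

```bash
python3 - <<'E'
from h import *
s=status.sense();R=Ro.from_quat(s['orientation']).as_matrix();p=s['position'].copy()
lx=np.array([np.cos(np.radians(5.2)),np.sin(np.radians(5.2)),0]);ly=np.array([-lx[1],lx[0],0])
piv=np.array([.583,-.2062,0])-lx*.148;piv[2]=.075
n=10;ang=np.radians(12.5)
Q=Ro.from_rotvec(-ly*ang/n).as_matrix();p2=piv+Q@(p-piv)
print((R.T@(p2-p)*100).round(3),Ro.from_matrix(R.T@Q@R).as_rotvec().round(4))
Q=Ro.from_rotvec(-ly*ang).as_matrix();pe=piv+Q@(p-piv);Re=Q@R;print('end',pe)
print('draw tool dir per cm',(Re.T@lx).round(3),'up',(Re.T@np.array([0,0,1])).round(3))
E
```

```text
[-0.052  0.    -0.324] [-0.0001 -0.0218  0.    ]
end [ 0.58551296 -0.2066445   0.08219619]
draw tool dir per cm [-0.976  0.004  0.217] up [-0.217  0.    -0.976]
```

Call:
{"name": "servo_tool", "arguments": {"slide": [[-0.05, 0, -0.32], [-0.05, 0, -0.32], [-0.05, 0, -0.32], [-0.05, 0, -0.32], [-0.05, 0, -0.32], [0, 0, 0]], "rotation": [[0, -0.022, 0], [0, -0.022, 0], [0, -0.022, 0], [0, -0.022, 0], [0, -0.022, 0], [0, 0, 0]]}}

```text
time: 6.75
position: [0.5845, -0.2067, 0.0655]
orientation: [-0.043, 0.998, 0.002, 0.055]
force: [1.1, -0.4, 0.4]
width: 0.0097
```

Call:
{"name": "servo_tool", "arguments": {"slide": [[-0.05, 0, -0.32], [-0.05, 0, -0.32], [-0.05, 0, -0.32], [-0.05, 0, -0.32], [-0.05, 0, -0.32], [0, 0, 0]], "rotation": [[0, -0.022, 0], [0, -0.022, 0], [0, -0.022, 0], [0, -0.022, 0], [0, -0.022, 0], [0, 0, 0]]}}

```text
time: 7.35
position: [0.5848, -0.2067, 0.0817]
orientation: [-0.043, 0.993, 0.005, 0.11]
force: [-0.1, -0.1, 0.4]
width: 0.0096
```

```bash
python3 look.py w7;python3 - <<'E'
from h import *
im=get_image('scene');cv2.imwrite('pics/s7.png',cv2.resize(im[180:260,180:280],None,fx=7,fy=7,interpolation=cv2.INTER_CUBIC))
E
```

```text
7.35 [ 0.5848 -0.2067  0.0817] [-0.972 -0.084 -0.22 ] 0.009576886438970556 [-0.1 -0.1  0.4]
blue [118, 0, 316, 275, 71730] [275.1, 125.7] [ 0.5083 -0.214   0.079 ]
blue [279, 398, 17, 22, 323] [286.5, 409.2] [ 0.7852 -0.1789  0.079 ]
yellow [265, 238, 22, 77, 1561] [275.5, 278.1] [ 0.6011 -0.2058  0.1   ]
```

View pics/w7.png

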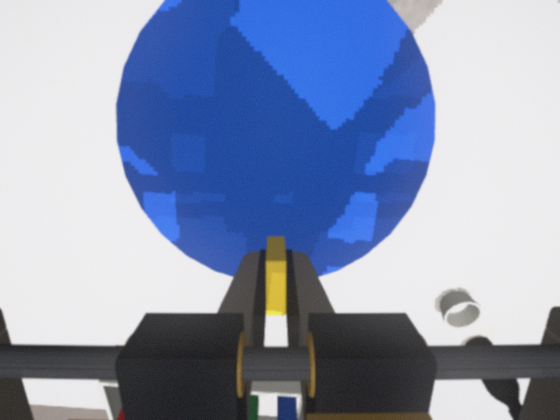

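View pics/s7.png

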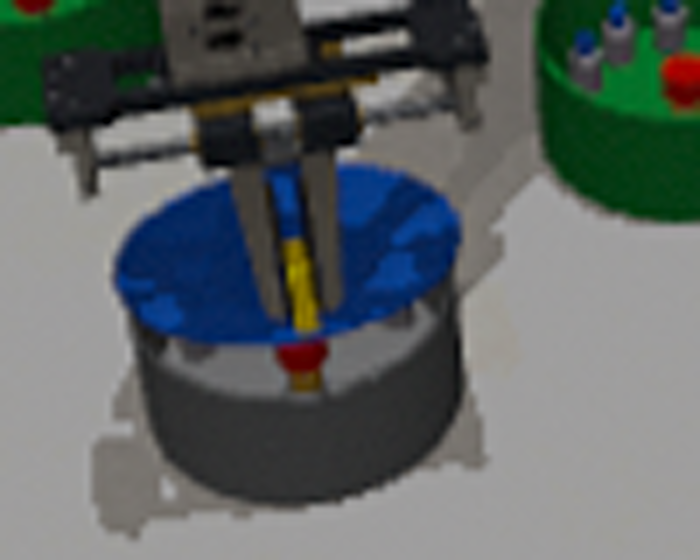

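The lid is tipped about 12.6° with the knob showing below it (scene crop (300,355)). Drawing it 35 mm toward the tab.

Call:
{"name": "servo_tool", "arguments": {"slide": [[-0.49, 0, 0.09], [-0.49, 0, 0.09], [-0.49, 0, 0.09], [-0.49, 0, 0.09], [-0.49, 0, 0.09], [-0.49, 0, 0.09], [-0.49, 0, 0.09], [0, 0, 0]], "rotation": [[0, 0, 0], [0, 0, 0], [0, 0, 0], [0, 0, 0], [0, 0, 0], [0, 0, 0], [0, 0, 0], [0, 0, 0]]}}

```text
time: 8.25
position: [0.6204, -0.2034, 0.0827]
orientation: [-0.044, 0.993, 0.005, 0.11]
force: [-0.4, 0.1, -1.7]
width: 0.01
```

```bash
python3 look.py w8;python3 - <<'E'
from h import *
im=get_image('top');cv2.imwrite('pics/t8.png',cv2.resize(im[150:260,290:420],None,fx=5,fy=5,interpolation=cv2.INTER_CUBIC))
E
```

```text
8.25 [ 0.6204 -0.2034  0.0827] [-0.972 -0.085 -0.219] 0.010023419003781125 [-0.4  0.1 -1.7]
blue [118, 0, 317, 275, 72063] [275.2, 125.3] [ 0.544  -0.2108  0.079 ]
blue [278, 382, 20, 38, 657] [287.1, 401.4] [ 0.8089 -0.1761  0.079 ]
yellow [265, 238, 22, 77, 1565] [275.5, 278.0] [ 0.6375 -0.2024  0.1   ]
red [104, 384, 21, 36, 396] [114.6, 406.5] [ 0.8689 -0.3588  0.06  ]
```

View pics/t8.png

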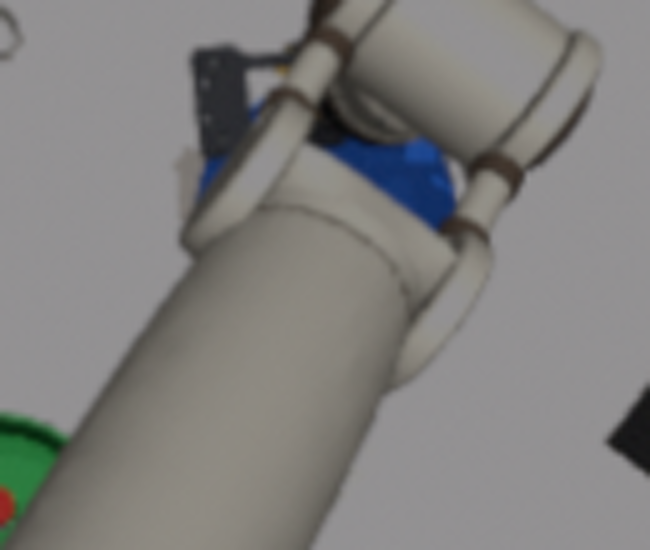

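View pics/w8.png

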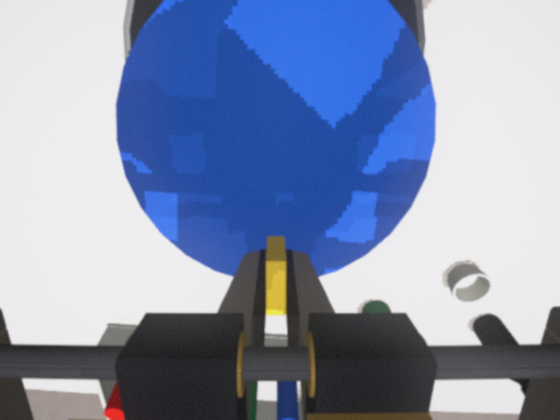

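The lid has come out 35 mm (reported TCP x 0.585→0.620) with almost no force. Now lift and level.

```bash
python3 - <<'E'
from h import *
s=status.sense();p=s['position'];R=Ro.from_quat(s['orientation']).as_matrix()
p,R=plan(p+[0,0,.05],R,4,p,R)
D=downR(np.radians(185.05))
p,R=plan(p+[0,0,.07],D,6,p,R)
lx=-D[:,0];T=np.array([.4538,.2662,0])+lx*.0685;T[2]=.16
p,R=plan(T,D,20,p,R);print(p,status.sense()['joints'])
E
```

```text
slide [[-0.27, 0.0, -1.22], [-0.27, 0.0, -1.22], [-0.28, 0.0, -1.22], [-0.27, 0.0, -1.22]] 
rot [[0.0, 0.0, 0.0], [0.0, 0.0, 0.0], [0.0, 0.0, 0.0], [0.0, 0.0, 0.0]] end [ 0.6198 -0.2034  0.1325]
slide [[-0.25, 0.0, -1.14], [-0.21, 0.0, -1.15], [-0.17, 0.0, -1.15], [-0.13, 0.0, -1.16], [-0.09, 0.0, -1.16], [-0.04, 0.0, -1.17]] 
rot [[-0.0, 0.037, -0.0], [-0.0, 0.037, -0.0], [-0.0, 0.036, -0.0], [0.0, 0.037, -0.0], [0.0, 0.036, -0.0], [0.0, 0.037, -0.001]] end [ 0.6198 -0.2035  0.2025]
slide [[0.28, 2.41, 0.21], [0.28, 2.41, 0.21], [0.28, 2.41, 0.21], [0.28, 2.41, 0.21], [0.28, 2.41, 0.21], [0.28, 2.41, 0.21], [0.28, 2.41, 0.21], [0.27, 2.41, 0.21], [0.28, 2.41, 0.21], [0.27, 2.41, 0.21], [0.28, 2.41, 0.22], [0.27, 2.41, 0.21], [0.28, 2.42, 0.22], [0.27, 2.41, 0.21], [0.28, 2.42, 0.22], [0.27, 2.41, 0.21], [0.28, 2.42, 0.22], [0.27, 2.41, 0.21], [0.28, 2.42, 0.22], [0.27, 2.41, 0.21]] 
rot [[0.0, -0.0, 0.0], [0.0, -0.0, 0.0], [0.0, -0.0, 0.0], [0.0, -0.0, 0.0], [0.0, -0.0, 0.0], [0.0, -0.0, 0.0], [0.0, -0.0, 0.0], [0.0, -0.0, 0.0], [0.0, -0.0, 0.0], [0.0, -0.0, 0.0], [0.0, -0.0, 0.0], [0.0, -0.0, 0.0], [0.0, -0.0, 0.0], [0.0, -0.0, 0.0], [0.0, -0.0, 0.0], [0.0, -0.0, 0.0], [0.0, -0.0, 0.0], [0.0, -0.0, 0.0], [0.0, -0.0, 0.0], [0.0, -0.0, 0.0]] end [0.5221 0.2722 0.16  ]
[0.52208052 0.27218401 0.16003638] [-0.57797271  0.27395205  1.67664807  0.15842504  1.02265787 -2.30741219]
```

Call:
{"name": "servo_tool", "arguments": {"slide": [[-0.27, 0, -1.22], [-0.27, 0, -1.22], [-0.27, 0, -1.22], [-0.27, 0, -1.22], [-0.25, 0, -1.14], [-0.21, 0, -1.15], [-0.17, 0, -1.15], [-0.13, 0, -1.16], [-0.09, 0, -1.16], [-0.04, 0, -1.17]], "rotation": [[0, 0, 0], [0, 0, 0], [0, 0, 0], [0, 0, 0], [0, 0.037, 0], [0, 0.037, 0], [0, 0.037, 0], [0, 0.037, 0], [0, 0.036, 0], [0, 0.036, 0]]}}

```text
time: 9.35
position: [0.6199, -0.2036, 0.2045]
orientation: [-0.043, 0.999, -0.0, -0.0]
force: [0.8, 0.3, -1.3]
width: 0.0095
```

```bash
python3 look.py w9;python3 - <<'E'
from h import *
im=get_image('scene');cv2.imwrite('pics/s9.png',cv2.resize(im[120:300,130:330],None,fx=4,fy=3.3,interpolation=cv2.INTER_CUBIC))
E
```

```text
9.35 [ 0.6199 -0.2036  0.2045] [-0.996 -0.087  0.   ] 0.00952450084969241 [ 0.8  0.3 -1.3]
blue [117, 0, 317, 275, 71815] [275.0, 125.5] [ 0.5491 -0.2109  0.079 ]
yellow [265, 238, 22, 78, 1571] [275.5, 278.5] [ 0.7026 -0.197   0.1   ]
```

View pics/s9.png

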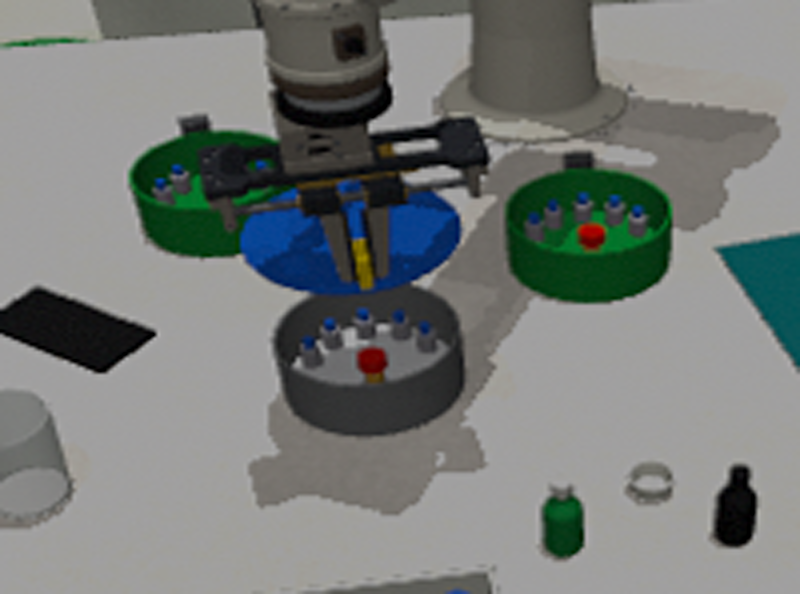

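View pics/w9.png

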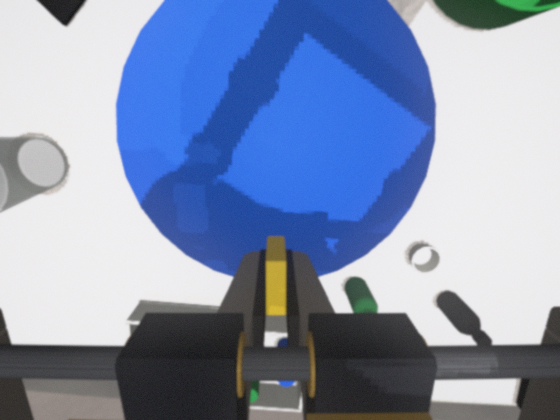

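The lid is free and level, unchanged in the hand (same pixel box as before). The tub is open, with the knob at crop (371,360). Carrying to the mat.

Call:
{"name": "servo_tool", "arguments": {"slide": [[0.2, 1.6, 0], [0.3, 2.5, 0], [0.3, 2.5, 0], [0.3, 2.5, 0], [0.3, 2.5, 0], [0.3, 2.5, 0], [0.3, 2.5, 0], [0.3, 2.5, 0], [0.3, 2.5, 0], [0.3, 2.5, 0]], "rotation": [[0, 0, 0], [0, 0, 0], [0, 0, 0], [0, 0, 0], [0, 0, 0], [0, 0, 0], [0, 0, 0], [0, 0, 0], [0, 0, 0], [0, 0, 0]]}}

```text
time: 10.45
position: [0.568, 0.036, 0.2017]
orientation: [-0.044, 0.999, 0.0, -0.0]
force: [0.4, -0.2, -1.6]
width: 0.0098
```

Call:
{"name": "servo_tool", "arguments": {"slide": [[0.3, 2.5, 0], [0.3, 2.5, 0.5], [0.3, 2.5, 0.8], [0.3, 2.5, 0.8], [0.3, 2.5, 0.8], [0.3, 2.5, 1.0], [0.3, 2.5, 1.0], [0.3, 2.5, 1.0], [0.3, 2.2, 1.0], [0, 1.0, 0.5]], "rotation": [[0, 0, 0], [0, 0, 0], [0, 0, 0], [0, 0, 0], [0, 0, 0], [0, 0, 0], [0, 0, 0], [0, 0, 0], [0, 0, 0], [0, 0, 0]]}}

```text
time: 11.45
position: [0.5198, 0.2644, 0.1269]
orientation: [-0.045, 0.999, 0.0, -0.001]
force: [-0.3, -0.0, -1.4]
width: 0.0098
```

```bash
python3 look.py w10;python3 - <<'E'
from h import *
T=get_image('top');cv2.imwrite('pics/t10.png',T);cv2.imwrite('pics/s10.png',get_image('scene'))
p=status.sense()['position'];print(status.sense()['joints'].round(2));D=downR(np.radians(185.05))
t=np.array([.4538,.2662,0])-D[:,0]*.0685;t[2]=.03;plan(t,D,5)
E
```

```text
11.45 [0.5198 0.2644 0.1269] [-0.996 -0.089  0.003] 0.009754657389783875 [-0.3 -0.  -1.4]
blue [117, 0, 318, 275, 72065] [275.5, 125.4] [0.4461 0.2574 0.079 ]
yellow [265, 238, 22, 77, 1561] [275.5, 277.8] [0.5607 0.2676 0.1   ]
teal [146, 0, 16, 18, 155] [151.7, 5.7] [0.3546 0.1384 0.002 ]
teal [390, 0, 22, 27, 314] [403.7, 8.6] [0.3368 0.3628 0.002 ]
[ 0.26  0.22  1.62 -0.    1.3  -1.4 ]
slide [[-0.02, 0.19, 1.96], [-0.02, 0.19, 1.96], [-0.02, 0.19, 1.97], [-0.03, 0.19, 1.96], [-0.02, 0.19, 1.97]] 
rot [[-0.0, -0.0, 0.0], [-0.0, -0.0, 0.0], [-0.0, -0.0, 0.0], [-0.0, -0.0, 0.0], [-0.0, -0.001, 0.0]] end [0.522  0.2723 0.03  ]
```

View pics/t10.png

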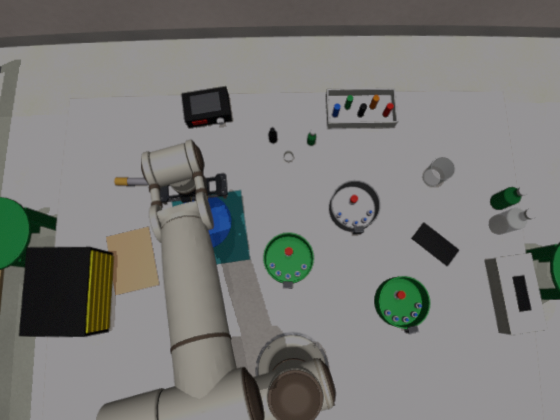

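View pics/w10.png

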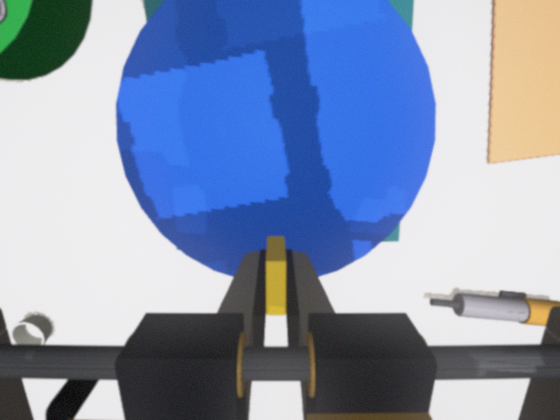

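Call:
{"name": "servo_tool", "arguments": {"slide": [[0, 0.19, 1.9], [0, 0.19, 1.9], [0, 0.19, 1.9], [0, 0.19, 1.9], [0, 0, 1.5], [0, 0, 0], [0, 0, 0]], "rotation": [[0, 0, 0], [0, 0, 0], [0, 0, 0], [0, 0, 0], [0, 0, 0], [0, 0, 0], [0, 0, 0]]}}

```text
time: 12.3
position: [0.5225, 0.2699, 0.0381]
orientation: [-0.043, 0.999, 0.0, 0.0]
force: [-0.4, 0.2, -0.4]
width: 0.0099
```

```bash
python3 look.py w11
```

```text
12.3 [0.5225 0.2699 0.0381] [-0.996 -0.086 -0.001] 0.009856918070336684 [-0.4  0.2 -0.4]
blue [116, 0, 320, 277, 73193] [275.5, 126.2] [0.4464 0.2629 0.079 ]
yellow [265, 238, 22, 77, 1568] [275.5, 277.7] [0.5169 0.269  0.1   ]
teal [89, 0, 143, 287, 7429] [138.0, 144.4] [0.4703 0.1648 0.002 ]
teal [320, 0, 135, 280, 8030] [416.1, 152.2] [0.4584 0.367  0.002 ]
```

View pics/w11.png

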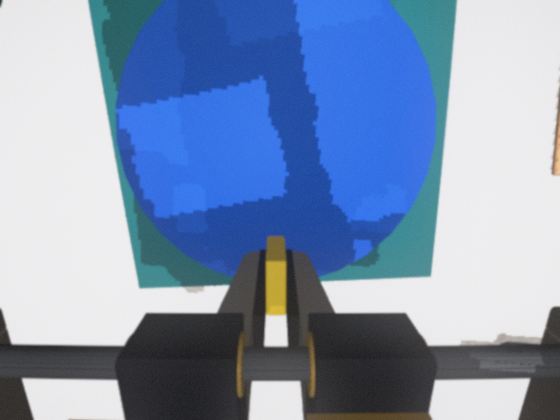

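The mat's two far corners show at (140,288) and (432,276). Checking the mat centre from them.

```bash
python3 - <<'E'
from h import *
import json
C=cam('wrist',{k:np.array(v) for k,v in json.load(open('pics/w11.json')).items()})
a=plane(C,(139.5,288),.002);b=plane(C,(432,276),.002);print(a,b,np.linalg.norm(a-b))
m=(a+b)/2;d=(b-a)/np.linalg.norm(b-a);n=np.array([d[1],-d[0],0]);n*=np.sign(-n[0]);print('centre',m+n*.12)
E
```

```text
[0.58790281 0.16202049 0.002     ] [0.55615756 0.40119944 0.002     ] 0.24127646963485952
centre [0.45307339 0.26582131 0.002     ]
```

Mat edge measures 241 mm and its centre comes out at (0.453, 0.266), which agrees. Lowering.

Call:
{"name": "servo_tool", "arguments": {"slide": [[0.05, 0.1, 1.0], [0.05, 0.1, 1.0], [0, 0, 1.0], [0, 0, 1.0], [0, 0, 0.7], [0, 0, 0.4], [0, 0, 0], [0, 0, 0]], "rotation": [[0, 0, 0], [0, 0, 0], [0, 0, 0], [0, 0, 0], [0, 0, 0], [0, 0, 0], [0, 0, 0], [0, 0, 0]]}}

```text
time: 13.15
position: [0.5211, 0.2724, -0.0132]
orientation: [-0.044, 0.999, 0.0, 0.0]
force: [0.7, -0.1, -0.8]
width: 0.0098
```

Call:
{"name": "servo_tool", "arguments": {"slide": [[0, 0, 0.1], [0, 0, 0.1], [0, 0, 0.1], [0, 0, 0]], "rotation": [[0, 0, 0], [0, 0, 0], [0, 0, 0], [0, 0, 0]]}}

```text
time: 13.55
position: [0.5208, 0.2723, -0.0165]
orientation: [-0.044, 0.999, -0.0, -0.0]
force: [0.5, 0.1, -2.0]
width: 0.0096
```

Call:
{"name": "servo_tool", "arguments": {"slide": [[0, 0, 0.1], [0, 0, 0], [0, 0, 0.1], [0, 0, 0]], "rotation": [[0, 0, 0], [0, 0, 0], [0, 0, 0], [0, 0, 0]]}}

```text
time: 13.95
position: [0.5208, 0.2723, -0.0185]
orientation: [-0.044, 0.999, -0.0, -0.0]
force: [-0.6, 0.1, -0.7]
width: 0.0097
```

Call:
{"name": "servo_tool", "arguments": {"slide": [[0, 0, 0.05], [0, 0, 0.05], [0, 0, 0]], "rotation": [[0, 0, 0], [0, 0, 0], [0, 0, 0]]}}

```text
time: 14.25
position: [0.5209, 0.2723, -0.0186]
orientation: [-0.044, 0.999, -0.0, -0.0]
force: [-1.9, -0.5, 4.5]
width: 0.0097
```

Call:
{"name": "servo_tool", "arguments": {"slide": [[0, 0, 0.05], [0, 0, 0.05], [0, 0, 0]], "rotation": [[0, 0, 0], [0, 0, 0], [0, 0, 0]]}}

```text
time: 14.55
position: [0.521, 0.2723, -0.0186]
orientation: [-0.044, 0.999, -0.0, -0.0]
force: [-5.9, -2.5, 12.4]
width: 0.0099
```

The lid is seated on the mat at the predicted height (−0.0186). I'll back off the extra push, then open.

Call:
{"name": "servo_tool", "arguments": {"slide": [[0, 0, -0.08], [0, 0, -0.07], [0, 0, 0]], "rotation": [[0, 0, 0], [0, 0, 0], [0, 0, 0]]}}

```text
time: 14.85
position: [0.5209, 0.2723, -0.0186]
orientation: [-0.044, 0.999, -0.0, 0.0]
force: [-2.1, -1.8, 4.5]
width: 0.0097
```

Call:
{"name": "servo_tool", "arguments": {"slide": [[0, 0, 0], [0, 0, 0], [0, 0, 0], [0, 0, 0], [0, 0, -1], [0, 0, -2], [0, 0, -3], [0, 0, -4], [0, 0, -5], [0, 0, -5]], "rotation": [[0, 0, 0], [0, 0, 0], [0, 0, 0], [0, 0, 0], [0, 0, 0], [0, 0, 0], [0, 0, 0], [0, 0, 0], [0, 0, 0], [0, 0, 0]], "jaw": 4}}

```text
time: 15.85
position: [0.5204, 0.2721, 0.1834]
orientation: [-0.044, 0.999, -0.0, -0.0]
force: [-0.0, 0.2, 0.9]
width: 0.04
```

```bash
python3 look.py w12;python3 - <<'E'
from h import *
cv2.imwrite('pics/s12.png',get_image('scene'))
E
```

```text
15.85 [0.5204 0.2721 0.1834] [-0.996 -0.087  0.   ] 0.040034020643601245 [-0.   0.2  0.9]
blue [200, 43, 152, 157, 18485] [275.6, 120.6] [0.4445 0.2651 0.079 ]
yellow [272, 178, 8, 30, 221] [275.5, 192.8] [0.5066 0.2705 0.1   ]
red [0, 0, 15, 26, 263] [5.3, 13.1] [0.3709 0.0137 0.06  ]
red [259, 407, 38, 13, 246] [274.8, 414.7] [0.8086 0.2959 0.06  ]
teal [167, 6, 216, 220, 19828] [290.9, 98.1] [0.4205 0.2801 0.002 ]
```

View pics/w12.png

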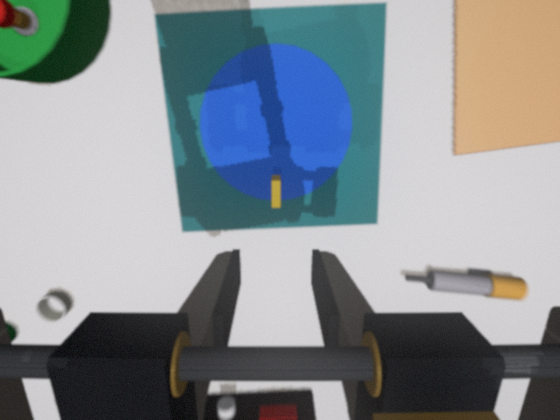

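View pics/s12.png

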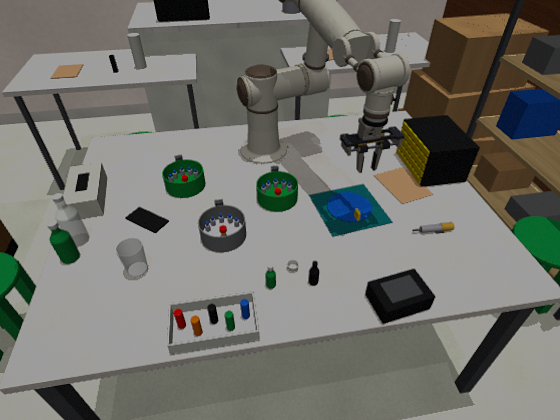

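The lid lies flat, right way up, in the middle of the mat (wrist (276,121), mat corners (157,15), (386,3), (378,222), (183,231)). Bystanders haven't moved. Heading to the tub.

Call:
{"name": "servo_tool", "arguments": {"slide": [[0.1, -2.0, 0], [0.2, -4, 0], [0.2, -4, 0], [0.2, -4, 0], [0.2, -4, 0], [0.2, -4, 0], [0.2, -4, 0], [0.2, -4, 0], [0.2, -4, 0], [0.2, -4, 0]], "rotation": [[0, 0, 0], [0, 0, 0], [0, 0, 0], [0, 0, 0], [0, 0, 0], [0, 0, 0], [0, 0, 0], [0, 0, 0], [0, 0, 0], [0, 0, 0]], "jaw": 6}}

```text
time: 16.95
position: [0.5348, -0.1095, 0.1814]
orientation: [-0.044, 0.999, -0.0, 0.0]
force: [0.1, -0.4, 0.9]
width: 0.06
```

Call:
{"name": "servo_tool", "arguments": {"slide": [[0.2, -4, 0.5], [0.2, -2.8, 1], [0, -1.4, 1], [0, 0, 0], [0, 0, 0]], "rotation": [[0, 0, 0], [0, 0, 0], [0, 0, 0], [0, 0, 0], [0, 0, 0]]}}

```text
time: 17.45
position: [0.538, -0.1887, 0.1558]
orientation: [-0.044, 0.999, 0.001, -0.0]
force: [0.1, 0.4, 0.3]
width: 0.0599
```

```bash
python3 look.py k1; python3 - <<'E'
from h import *
cv2.imwrite('pics/t13.png',get_image('top'))
L=[]
for n,f in(('scene','s12'),('top','t10')):
    im=cv2.imread(f'pics/{f}.png')
    for i,b,c in blobs(im,(0,150,60),(6,255,255),10)[2]:print(n,b,c,plane(cam(n),c,.053).round(3))
E
```

```text
17.45 [ 0.538  -0.1887  0.1558] [-0.996 -0.088  0.001] 0.059922369374011984 [0.1 0.4 0.3]
red [504, 14, 36, 32, 787] [522.9, 29.3] [0.369  0.0036 0.06  ]
red [239, 189, 24, 24, 393] [250.4, 200.6] [ 0.5366 -0.213   0.06  ]
scene [182, 174, 6, 8, 32] [184.1, 177.7] [ 0.226 -0.344  0.053]
scene [275, 188, 6, 7, 33] [277.6, 190.8] [0.369 0.007 0.053]
scene [220, 226, 7, 7, 41] [222.7, 229.0] [ 0.539 -0.21   0.053]
scene [173, 309, 13, 20, 142] [179.3, 318.1] [ 0.862 -0.347  0.053]
top [386, 103, 8, 12, 43] [389.4, 107.1] [ 0.859 -0.354  0.053]
top [192, 120, 15, 4, 27] [199.0, 121.4] [0.817 0.302 0.053]
top [351, 195, 7, 8, 41] [353.7, 198.6] [ 0.537 -0.213  0.053]
top [285, 248, 7, 7, 41] [288.2, 251.0] [0.369 0.005 0.053]
top [397, 291, 8, 8, 47] [400.4, 294.5] [ 0.226 -0.344  0.053]
```

View pics/k1.png

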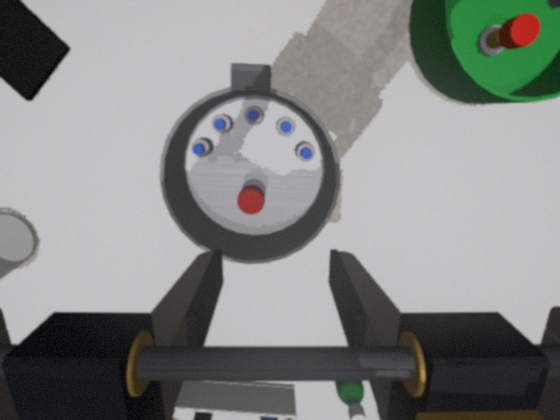

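The knob is at wrist (250,201), about (0.537,−0.212), in the grey tub, so not the red knobs in the green ones. Moving closer above it for a second view.

Call:
{"name": "servo_tool", "arguments": {"slide": [[0.1, -0.8, 1.5], [0.1, -0.8, 1.5], [0.1, -0.7, 1.5], [0, 0, 1.5], [0, 0, 0], [0, 0, 0]], "rotation": [[0, 0, 0], [0, 0, 0], [0, 0, 0], [0, 0, 0], [0, 0, 0], [0, 0, 0]]}}

```text
time: 18.15
position: [0.5368, -0.2128, 0.0954]
orientation: [-0.044, 0.999, 0.0, -0.001]
force: [1.2, 0.2, -0.3]
width: 0.0599
```

```bash
python3 look.py k2; python3 - <<'E'
from h import *
import json
L=lambda n:cam('wrist',{k:np.array(v) for k,v in json.load(open(f'pics/{n}.json')).items()})
for n in('k1','k2'):
    im=cv2.imread(f'pics/{n}.png');b=[q for q in blobs(im,(0,120,40),(8,255,255),100)[2]];print(n,b)
im=cv2.imread('pics/k2.png');cv2.imwrite('pics/k2c.png',cv2.resize(im[100:320,160:400],None,fx=3.2,fy=2.7,interpolation=cv2.INTER_CUBIC))
im=cv2.imread('pics/k1.png');cv2.imwrite('pics/k1c.png',cv2.resize(im[150:260,190:310],None,fx=5,fy=5,interpolation=cv2.INTER_CUBIC))
E
```

```text
18.15 [ 0.5368 -0.2128  0.0954] [-0.996 -0.087  0.001] 0.059921606012504715 [ 1.2  0.2 -0.3]
red [261, 211, 30, 29, 587] [275.6, 225.1] [ 0.5372 -0.2131  0.06  ]
k1 [(1, [500, 13, 40, 34, 950], [520.3, 30.4]), (2, [238, 188, 26, 26, 442], [250.5, 200.5])]
k2 [(1, [261, 209, 31, 32, 659], [275.6, 224.5])]
```

View pics/k2c.png

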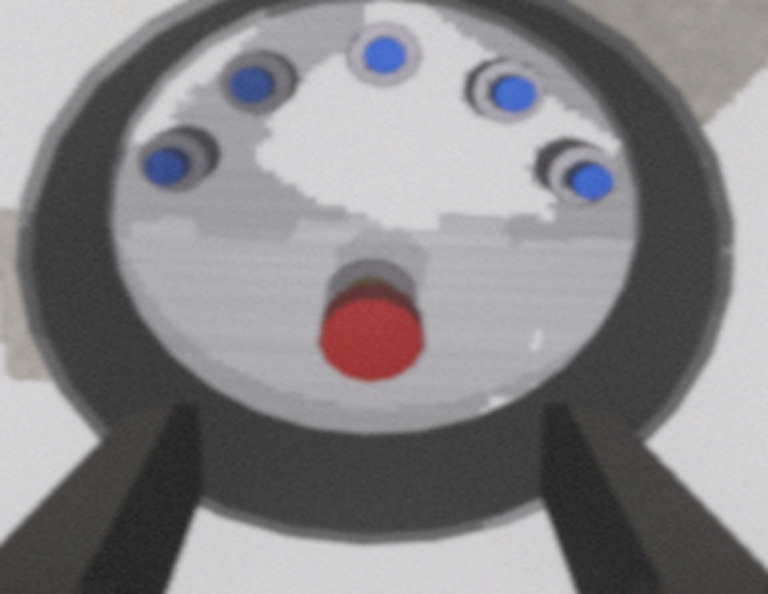

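View pics/k1c.png

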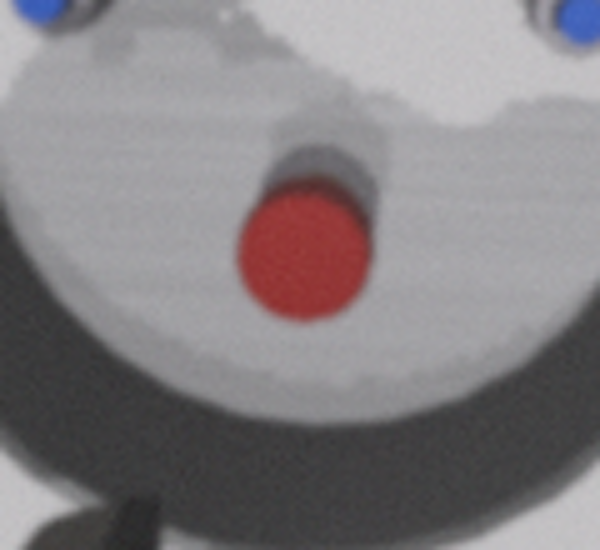

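```bash
python3 - <<'E'
from h import *
import json
L=lambda n:cam('wrist',{k:np.array(v) for k,v in json.load(open(f'pics/{n}.json')).items()})
a,b=L('k1'),L('k2')
print(tri([ray(a,(251,201.2)),ray(b,(276.2,225.5)),ray(cam('top'),(353.7,198.3))]),plane(b,(276.2,225.5),.062),plane(a,(251,201.2),.062))
print(status.sense()['position'])
E
```

```text
(array([ 0.53785205, -0.21237149,  0.0569637 ]), [np.float64(0.00024334778446208905), np.float64(0.000655989808857003), np.float64(0.0008601441350262698)]) [ 0.53680447 -0.21272136  0.062     ] [ 0.53664899 -0.21231191  0.062     ]
[ 0.53741262 -0.21312132  0.09629135]
```

Knob at (0.537,−0.2125). The top triangulates to 0.057 against the stated 0.062; that's acceptable for the short baseline. The tool is centred over it, so I descend to tip ≈ 0.036.

Call:
{"name": "servo_tool", "arguments": {"slide": [[0, 0.05, 1.5], [0, 0, 1.5], [0, 0, 1.5], [0, 0, 1.5], [0, 0, 1.5], [0, 0, 1.3], [0, 0, 1.0], [0, 0, 0], [0, 0, 0]], "rotation": [[0, 0, 0], [0, 0, 0], [0, 0, 0], [0, 0, 0], [0, 0, 0], [0, 0, 0], [0, 0, 0], [0, 0, 0], [0, 0, 0]]}}

```text
time: 19.1
position: [0.5373, -0.2128, -0.0018]
orientation: [-0.044, 0.999, -0.0, 0.0]
force: [0.8, -0.4, 0.2]
width: 0.06
```

Call:
{"name": "servo_tool", "arguments": {"slide": [[0, 0, 0], [0, 0, 0], [0, 0, 0], [0, 0, 0], [0, 0, 0], [0, 0, 0], [0, 0, 0]], "rotation": [[0, 0, 0], [0, 0, 0], [0, 0, 0], [0, 0, 0], [0, 0, 0], [0, 0, 0], [0, 0, 0]], "jaw": 0}}

```text
time: 19.8
position: [0.5373, -0.2126, -0.0017]
orientation: [-0.044, 0.999, 0.0, 0.0]
force: [-1.0, 1.7, 2.4]
width: 0.0252
```

```bash
python3 look.py k3
```

```text
19.8 [ 0.5373 -0.2126 -0.0017] [-0.996 -0.087 -0.   ] 0.02516257587666342 [-1.   1.7  2.4]
blue [274, 113, 18, 20, 281] [282.5, 122.9] [ 0.4583 -0.2173  0.079 ]
blue [164, 180, 19, 18, 248] [172.9, 188.5] [ 0.4867 -0.2578  0.079 ]
blue [376, 188, 19, 19, 269] [384.9, 196.9] [ 0.4828 -0.1744  0.079 ]
red [250, 262, 52, 49, 1821] [275.4, 287.1] [ 0.5369 -0.2131  0.06  ]
```

View pics/k3.png

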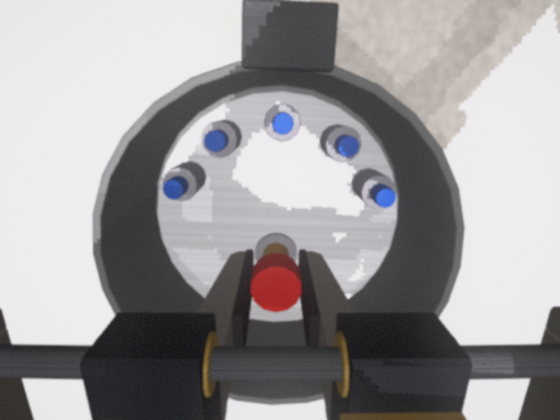

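The knob is gripped at 25.2 mm (stated diameter 26 mm), centred between the pads. Pulling up in small steps.

Call:
{"name": "servo_tool", "arguments": {"slide": [[0, 0, -0.2], [0, 0, -0.2], [0, 0, -0.2], [0, 0, -0.2], [0, 0, -0.2], [0, 0, 0], [0, 0, 0]], "rotation": [[0, 0, 0], [0, 0, 0], [0, 0, 0], [0, 0, 0], [0, 0, 0], [0, 0, 0], [0, 0, 0]]}}

```text
time: 20.55
position: [0.5372, -0.2126, 0.008]
orientation: [-0.044, 0.999, 0.0, 0.0]
force: [4.7, -0.9, -8.7]
width: 0.0247
```

Call:
{"name": "servo_tool", "arguments": {"slide": [[0, 0, -0.15], [0, 0, -0.15], [0, 0, 0], [0, 0, 0]], "rotation": [[0, 0, 0], [0, 0, 0], [0, 0, 0], [0, 0, 0]]}}

```text
time: 20.95
position: [0.5372, -0.2126, 0.0108]
orientation: [-0.044, 0.999, 0.0, 0.0]
force: [5.2, -1.2, -9.5]
width: 0.0252
```

Call:
{"name": "servo_tool", "arguments": {"slide": [[0, 0, -0.1], [0, 0, -0.1], [0, 0, 0], [0, 0, 0]], "rotation": [[0, 0, 0], [0, 0, 0], [0, 0, 0], [0, 0, 0]]}}

```text
time: 21.35
position: [0.5372, -0.2125, 0.0125]
orientation: [-0.044, 0.999, 0.0, 0.0]
force: [6.0, -2.2, -11.8]
width: 0.0249
```

```bash
python3 look.py k4; python3 - <<'E'
from h import *
for i in range(1):
    print(status.sense()['force'],status.sense()['position'])
im=get_image('scene');cv2.imwrite('pics/s14.png',cv2.resize(im[190:250,180:270],None,fx=8,fy=8,interpolation=cv2.INTER_CUBIC))
E
```

```text
21.35 [ 0.5372 -0.2125  0.0125] [-0.996 -0.087 -0.   ] 0.02490045050819415 [  6.   -2.2 -11.8]
blue [274, 114, 17, 18, 233] [281.8, 122.2] [ 0.4583 -0.2173  0.079 ]
blue [333, 140, 15, 13, 107] [339.1, 146.6] [ 0.466  -0.1924  0.079 ]
blue [173, 175, 17, 17, 203] [181.1, 182.9] [ 0.4873 -0.2584  0.079 ]
blue [368, 182, 17, 17, 222] [376.2, 190.5] [ 0.4833 -0.1736  0.079 ]
red [250, 260, 52, 52, 1904] [275.4, 287.3] [ 0.5448 -0.2124  0.06  ]
[  6.54999738  -1.61130264 -11.40432076] [ 0.53714111 -0.21256174  0.01244303]
```

View pics/s14.png

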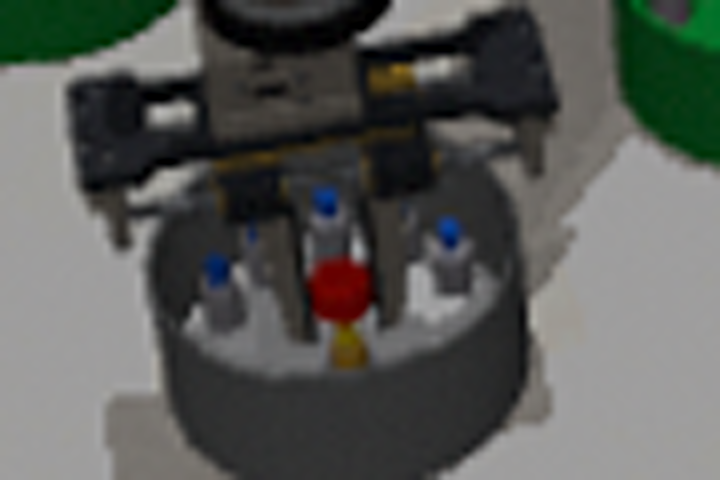

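View pics/k4.png

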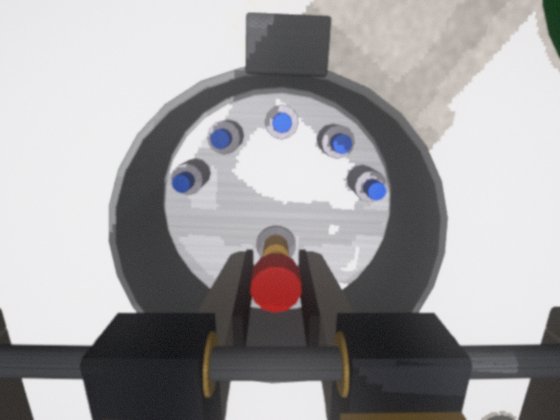

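The knob hasn't slipped in the hand (same pixels) and has risen 14.2 mm. One small extra step should show a sharp force rise if it is against the stop.

Call:
{"name": "servo_tool", "arguments": {"slide": [[0, 0, -0.08], [0, 0, 0], [0, 0, 0], [0, 0, 0]], "rotation": [[0, 0, 0], [0, 0, 0], [0, 0, 0], [0, 0, 0]]}}

```text
time: 21.85
position: [0.5371, -0.2126, 0.0125]
orientation: [-0.043, 0.999, 0.0, 0.0]
force: [8.6, -3.0, -16.3]
width: 0.0248
```

Call:
{"name": "servo_tool", "arguments": {"slide": [[0, 0, 0], [0, 0, 0], [0, 0, 0], [0, 0, 0], [0, 0, 0], [0, 0, 0], [0, 0, 0], [0, 0, 0]], "rotation": [[0, 0, 0], [0, 0, 0], [0, 0, 0], [0, 0, 0], [0, 0, 0], [0, 0, 0], [0, 0, 0], [0, 0, 0]]}}

```text
time: 22.65
position: [0.5371, -0.2125, 0.0125]
orientation: [-0.043, 0.999, 0.0, 0.0]
force: [8.7, -1.9, -17.3]
width: 0.0251
```

```bash
python3 look.py k5; python3 - <<'E'
from h import *
cv2.imwrite('pics/t15.png',get_image('top'))
im=cv2.imread('pics/k5.png');cv2.imwrite('pics/k5c.png',cv2.resize(im[200:330,200:350],None,fx=5,fy=4.5,interpolation=cv2.INTER_CUBIC))
E
```

```text
22.65 [ 0.5371 -0.2125  0.0125] [-0.996 -0.087 -0.   ] 0.025149003347663127 [  8.7  -1.9 -17.3]
blue [274, 114, 17, 18, 231] [281.7, 122.3] [ 0.4583 -0.2173  0.079 ]
blue [333, 140, 14, 13, 104] [339.1, 146.6] [ 0.466  -0.1924  0.079 ]
blue [173, 175, 17, 17, 203] [181.1, 183.0] [ 0.4873 -0.2584  0.079 ]
blue [368, 182, 17, 17, 219] [376.1, 190.6] [ 0.4833 -0.1736  0.079 ]
red [250, 261, 52, 52, 1924] [275.3, 287.2] [ 0.5448 -0.2124  0.06  ]
```

View pics/k5c.png

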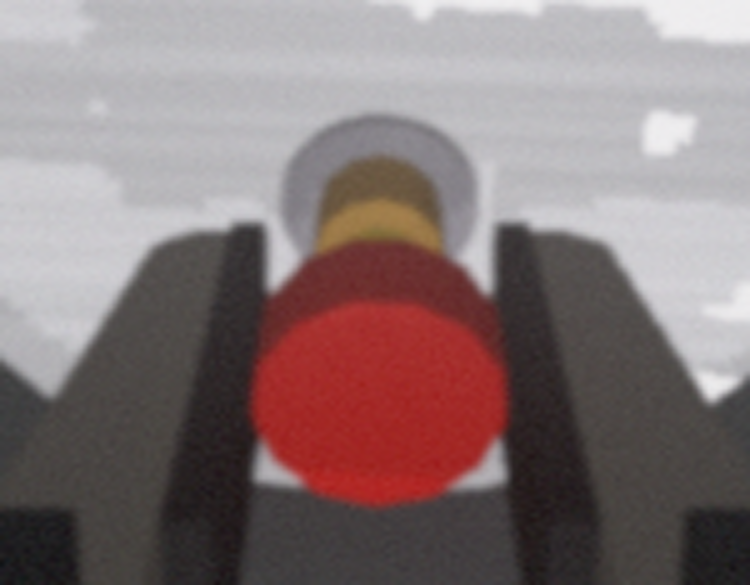

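View pics/t15.png

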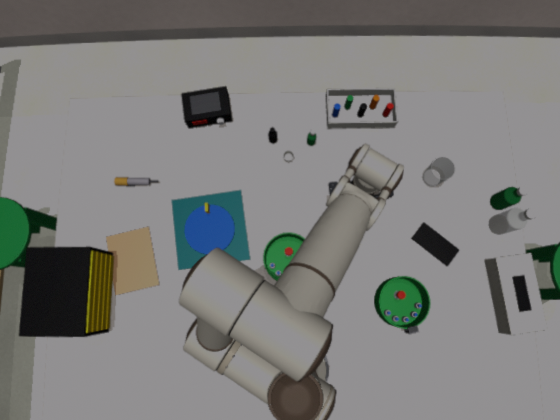

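It is against the stop: z stays at 0.0125 while the force went from 11.5 to 17 N, with no slip. I'll ease off a little, confirm it holds, and hand in.

Call:
{"name": "servo_tool", "arguments": {"slide": [[0, 0, 0.04], [0, 0, 0], [0, 0, 0], [0, 0, 0], [0, 0, 0], [0, 0, 0]], "rotation": [[0, 0, 0], [0, 0, 0], [0, 0, 0], [0, 0, 0], [0, 0, 0], [0, 0, 0]]}}

```text
time: 23.35
position: [0.5371, -0.2125, 0.0125]
orientation: [-0.044, 0.999, 0.0, 0.0]
force: [7.4, -1.8, -14.1]
width: 0.0251
```

```bash
python3 -c "
from plant import sign_off
print(sign_off())"
```

```text
the job is handed in; nothing more can be done
None
```

The lid is off and lying on the mat, and I handed the job in at about 23.4 s with the gripper holding the plunger fully back.

**Lid:** I gripped it by the tab, tipped it about 12.6°, drew it 35 mm from under the keeper claw, and lifted, levelled and lowered it. The last top and wrist views show it flat and right way up in the middle of the teal mat. Touchdown was at the predicted height. I pressed about 12 N on contact and eased to about 4.5 N before letting go.

**Plunger:** The knob rose 14.2 mm (stated travel 14 mm) and stayed at that height when I pulled harder, while the force went from 11.5 to 17 N. That means it is against its stop. I eased to about 14 N, with no slip in the grip and the opening steady at 25.1 mm (stated knob diameter 26 mm).

**Checks that failed or disagreed:**
- **Missed first grasp:** The fingers really end about 38 mm short of the reported TCP, so they first closed on air above the tab. Wrist and scene views agreed on this, and I corrected for it throughout.
- **Knob height:** The top of the knob triangulated 5 mm low (0.057 against 0.062 m), over a short baseline.
- **Sideways force:** While holding the plunger there is an unexplained sideways force of about 7 N.

The ink bottles, cups and tattoo machine look unmoved in the last top view.

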